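# Steamer basket: shake out the stones, weigh the cakes

## Task

Steaming is over: turn the steamer's heat knob fully anticlockwise to off, then lift the basket by its grip, hold it level over the shallow pan and shake it side to side until every small steaming stone has dropped through into the pan and only the rice cakes are left in it; do not pick stones out of the basket with the fingers. Set the basket squarely back on its seat on the steamer, and only then, with every stone in the shallow pan, move all the cakes gently, side by side, onto the pan of the kitchen scale. Leave the dough press and the plunger stamp where they are.

Things in the scene. Friction and masses are not known exactly. Their poses are not given: they have to be found in the camera images.
- heat_knob (a joint): heat knob of the steamer, rad: 0 = off, the anticlockwise end stop (seen from above); grows clockwise to 4.2. Turns with light friction (0.03 N m) and stays where it is left.
- heat_knob_grip (a point): point on the knob's axis at the height to grip, 72 mm above the steamer's underside; turns with the knob. The knob has an upright grip bar 42 mm long, 14 mm wide, from 47 to 79 mm above the steamer's underside, on a disc of 44 mm diameter; the bar lies along this frame's x axis (along the steamer's x when off).
- steamer: white electric steamer base, fixed, 315 x 200 x 35 mm; origin on its underside below the centre of the basket's seat; x points towards the knob, whose axis is at x = +165 mm, y = 0. Flat top 35 mm up; it spans x -110 to +205 mm, y -100 to +100 mm.
- steamer_seat (a point): centre of the basket's seat on the flat top of the steamer, 35 mm above its underside.
- basket: steel steaming basket (the sieve), loose, 0.4 kg, 218 (x) x 186 (y) mm, origin at the centre, level with the soles of its feet, z up. Its end walls (x = ±108 mm) rise to z = 38 mm, a solid spine across the middle (|x| < 30 mm) to 36 mm, its side walls and a rib along x (|y| < 10 mm) only to 24 mm; they part it into four bays (|x| 30 to 106 mm, |y| 10 to 90 mm), at most one cake in each.
- basket_floor (a point): centre of the basket at the level of the tops of its slats, 14 mm above the feet. Slats run along y, 10 to 12 mm wide; the openings between are 21 mm in x, 23 mm or more in y: stones pass, cakes do not. Stones lie still while the basket is carried smoothly and slide off the slats when it is shaken along its x (strokes of about 36 mm at 0.2 to 0.25 m/s; much faster throws the cakes about).
- basket_grip (a point): centre of the basket's grip, on the spine: upright black block 16 (x) x 52 (y) x 28 (z) mm centred 92 mm above the feet (z = 78 to 106 mm), on an 8 mm thick web; pinch it across x from above.
- pan: shallow aluminium catch pan on the table, loose, 0.7 kg, 284 (x) x 220 (y) x 25 mm, walls and floor 4 mm; origin at the centre of its underside, z up.
- kitchen_scale: green kitchen dial scale, fixed, about 178 x 175 x 124 mm; origin under its centre.
- scale_pan (a point): centre of the scale's round flat pan (radius about 80 mm, rim 5 mm high); this point is on the pan's floor, 0.119 m above the table.
- press: half-moon dough press lying on the table, 95 x 141 x 15 mm; a bystander.
- stamp: white plunger stamp standing on the table, 46 mm across, 43 mm high; a bystander.
- cake0: round persimmon-shaped rice cake, about 48 mm across the belly and 33 mm high to the shoulder (40 mm with its leaf), 24 g, may be absent; origin at the centre of its underside.
- cake1: round persimmon-shaped rice cake, about 48 mm across the belly and 33 mm high to the shoulder (40 mm with its leaf), 24 g, may be absent; origin at the centre of its underside.
- cake2: round persimmon-shaped rice cake, about 48 mm across the belly and 33 mm high to the shoulder (40 mm with its leaf), 24 g, may be absent; origin at the centre of its underside.
- stone0: flat round white ceramic steaming stone, 15 mm in diameter, 8 mm thick, 10 g, slippery (friction about 0.22), may be absent; origin at the centre of its underside. Lies flat on a slat of the basket at the start.
- stone1: flat round white ceramic steaming stone, 15 mm in diameter, 8 mm thick, 10 g, slippery (friction about 0.22), may be absent; origin at the centre of its underside. Lies flat on a slat of the basket at the start.
- stone2: flat round white ceramic steaming stone, 15 mm in diameter, 8 mm thick, 10 g, slippery (friction about 0.22), may be absent; origin at the centre of its underside. Lies flat on a slat of the basket at the start.
- stone3: flat round white ceramic steaming stone, 15 mm in diameter, 8 mm thick, 10 g, slippery (friction about 0.22), may be absent; origin at the centre of its underside. Lies flat on a slat of the basket at the start.
- stone4: flat round white ceramic steaming stone, 15 mm in diameter, 8 mm thick, 10 g, slippery (friction about 0.22), may be absent; origin at the centre of its underside. Lies flat on a slat of the basket at the start.
- stone5: flat round white ceramic steaming stone, 15 mm in diameter, 8 mm thick, 10 g, slippery (friction about 0.22), may be absent; origin at the centre of its underside. Lies flat on a slat of the basket at the start.
Things that resemble listed ones, but are neither listed nor needed, are in the scene too. Leave any orange look-alike of the cake1 alone.

How it is judged:
By the outcome, as a careful person would: the job done as asked, in the order asked, and still so for the second after the job is handed in, with the robot touching nothing.
Of cake0, cake1, cake2 only 2 to 3 are there at a start; the rules pass over those that are not, and their reading is None.
Of stone0, stone1, stone2, stone3, stone4, stone5 only 3 to 6 are there at a start; the rules pass over those that are not, and their reading is None.
At some moment in a run one of pan may be knocked a few centimetres aside while the robot is not near it.
It also fails if it takes over 192 s, if anything falls off the work surface, if the arm or the gripper's body presses on something with over 40 N, if the wrist force passes 120 N, or if a joint passes its speed limit or range.

## Robot

A 6-joint arm with a two-finger parallel gripper is mounted at the origin on the work surface; the furniture and walls round the work are solid. World frame = base frame: x ahead of the robot, y to its left, z up, the work surface at z = 0. Lengths are in m, angles in rad, forces in N, time in s.
With the tool pointing down it reaches from about 0.3 to 1 m from the base axis. Payload 5.1 kg.
Tool frame: the origin (TCP) lies at the very end of the fingers, on their centre line; the grasp point (between the pads) lies 19 mm behind it (env.grasp_offset is the distance from the TCP to the grasp point, in m); z points along the fingers, y is the direction in which the jaws open and shut (so a half turn about z gives the same grasp; the last joint's range is limited). The gripper opens to 95 mm and grips with 3 to 60 N. Pads are 20 mm wide; open, the fingers measure 119 mm over their backs; the gripper's body (75 mm by 180 mm) begins 59 mm behind the grasp point.
Start: joints at [1.19, 0.124, 1.65, -0, 1.367, -0.083], TCP at [0.191, 0.621, 0.215] pointing down, gripper open.
Joint ranges: [-2.61, 2.61], [-1.02, 2.33], [0.03, 2.71], [-1.35, 4.49], [0.32, 2.68], [-2.91, 2.91]. Speed limits (rad/s): [2.57, 2.57, 3.14, 3.14, 3.14, 3.14].

## Interface

Orientations are given as a rotation vector (axis times angle).
In Python, from plant import telemetry, read_camera, get_calibration, order, env gives the robot as it stands.
- The arm moves only by the tool drive_tool, never from a script. Its arguments are lists of equal length, an entry for each row: "xyz": the shift along the tool's x, y, z in m, a list of three; "dr": the turn, a rotation vector about the tool's x, y, z in degrees, a list of three; "grip": the finger opening in m, from 0 to 0.0951. In form: {"xyz": [[x, y, z], ...], "dr": [[rx, ry, rz], ...], "grip": [grip, ...]}. A call has 1 to 5 rows; each row is the pose to reach, as a shift and turn from the pose commanded when the call began, along the tool's axes at that moment; what a row does not reach only later rows make up. A row lasts 1/12 s, in which the tool goes at most 41.7 mm and 7.16 degrees, less where a joint would pass 70% of its speed; a pose out of reach is approached as far as the arm can. A call with a gripper value outside its range is refused whole. The fingers move at their own pace and stop on an object; "force" is the grip in N (left out, the last holds). Time passes only in rows, so rows that repeat a pose let the fingers close. It gives the time, the measured TCP pose, the force and the opening at its end, in the units of the state.
- telemetry.get_obs(): the state, without advancing time (a new reading comes with each control period).
- read_camera(name): name is "scene" or "top" or "wrist"; returns (picture, depth): 400x640x3 uint8, red, green, blue; 400x640 float32, m along the optical axis (not along the pixel's ray), 0 where there is no reading.
- get_calibration(name): a dict with "vertical_fov" (degrees; the focal length in pixels is half the picture's height over the tangent of half this angle, whatever the lens; pixels are square), "cx", "cy" (the principal point, pixels), "k1" (the pictures are not rectified: a ray, as slopes to the right and down, at radius r is drawn at 1 + k1 r^2 times it, then the intrinsics apply), "R" (3x3) and "t" (3): a world point X has camera coordinates R X + t. Camera axes: x right, y down, z forward; pixel columns grow to the right and rows downward; lengths in m; the calibration is good to about 2 mm. A picture is of the moment at which its call begins: read the wrist's pose just before it. get_calibration takes no time and is no camera call; for the wrist camera it gives the pose at the moment of the call.
- order.hand_in(): hands the job in, once; it reports no verdict.
The state is a dict: "clock": time; "q": joint angles; "qvel": joint speeds; "joint_efforts": joint torques, N m; "tool_pos": TCP position; "orientation": TCP orientation; "force": force on the tool from outside, world axes, zero at the start; "moment": the same for the moment, N m; "finger_gap": finger opening in m.
Only numpy, scipy, OpenCV 4.12 (cv2) and the standard library are available. Lean on these libraries where they do the work, as an engineer would, in place of code of your own. Each camera call takes 0.05 s, during which the arm holds its last target. There are 200 camera calls.

## Working session

There is one attempt and no reset: what is moved stays moved. The work goes in short steps, Python scripts to look and compute and a tool call to move; the robot and the scene stay as the last step left them, time stands still between calls to the robot, and variables do not carry over. Pictures are saved under pics/ and viewed, on a budget of 14 in all, crops included, one or two more only if the job needs it, and the job is handed in when it is done.

Besides the shell and the picture viewer there is one more tool, called after "Call:" by a JSON object that holds its "name" and its "arguments", one argument or row to a line. drive_tool: Moves the arm, as the interface text tells. Its arguments: {"type":"object","properties":{"xyz":{"type":"array"},"dr":{"type":"array"},"grip":{"type":"array"},"force":{"type":"number"}},"required":["xyz","dr","grip"]}

```bash
ls; mkdir -p pics
cat > h.py <<'E'
import numpy as np, cv2
from plant import telemetry, read_camera, get_calibration, order, env
from scipy.spatial.transform import Rotation as Ro
def cal(n):
    c=get_calibration(n); c['f']=200/np.tan(np.radians(c['vertical_fov'])/2); c['R']=np.array(c['R']); c['t']=np.array(c['t']); return c
def rays(c,uv):
    uv=np.atleast_2d(np.array(uv,float)); p=(uv-[c['cx'],c['cy']])/c['f']; u=p.copy()
    for _ in range(20): u=p/(1+c['k1']*(u**2).sum(1,keepdims=True))
    return np.c_[u,np.ones(len(u))]
def onplane(c,uv,z):
    d=rays(c,uv)@c['R']; o=-c['R'].T@c['t']; return o+d*((z-o[2])/d[:,2])[:,None]
def cloud(c,D):
    v,u=np.mgrid[0:400,0:640]; r=rays(c,np.c_[u.ravel(),v.ravel()]); P=(r*D.reshape(-1,1)-c['t'])@c['R']
    P[D.ravel()==0]=np.nan; return P.reshape(400,640,3)
def proj(c,X):
    q=np.atleast_2d(X)@c['R'].T+c['t']; s=q[:,:2]/q[:,2:]; s=s*(1+c['k1']*(s**2).sum(1,keepdims=True)); return s*c['f']+[c['cx'],c['cy']]
def snap(n,tag):
    c=cal(n); im,D=read_camera(n); cv2.imwrite(f'pics/{tag}.png',im[:,:,::-1]); np.savez(f'{tag}.npz',im=im,D=D,**{k:c[k] for k in ['f','cx','cy','k1','R','t']}); return c,im,D
def load(tag):
    z=np.load(f'{tag}.npz'); return dict(z),z['im'],z['D']
E
python3 - <<'E'
from h import *
s=telemetry.get_obs(); print(s)
for n in ['scene','top','wrist']:
    c,im,D=snap(n,n+'0'); print(n,c['f'],c['k1'],-c['R'].T@c['t'],c['R'].round(2).tolist())
a=[cv2.imread(f'pics/{n}0.png') for n in ['scene','top']]
cv2.imwrite('pics/st.png',cv2.resize(np.vstack(a),(480,600)))
E
```

```text
pics
{'clock': 0.0, 'q': array([ 1.19037570e+00,  1.24479044e-01,  1.65169644e+00, -2.32593507e-05,
        1.36749235e+00, -8.25992907e-02]), 'qvel': array([-0.0005137 ,  0.00036879, -0.00107813, -0.00057746,  0.00114862,
        0.0002226 ]), 'joint_efforts': array([-1.11819325e-03, -4.17598522e+01, -3.59931815e+01,  7.73109170e-02,
        4.89493646e-02, -1.93332826e-04]), 'tool_pos': array([0.19052488, 0.62076613, 0.21339066]), 'orientation': array([-0.46601473, -3.10637608,  0.00318046]), 'force': array([ 0.68774404, -0.05037036,  0.78519652]), 'moment': array([0.01402159, 0.02987734, 0.02081091]), 'finger_gap': 0.0950768531937259}
scene 438.3694327462415 0.013608820716665495 [-0.30024269 -0.69409839  0.61378911] [[0.67, -0.74, 0.02], [-0.28, -0.28, -0.92], [0.68, 0.61, -0.4]]
top 389.520957301758 0.005800698269956688 [0.31938166 0.06933907 1.18218857] [[-0.09, -1.0, 0.0], [-0.97, 0.08, -0.23], [0.23, -0.02, -0.97]]
wrist 357.78821461464895 0.028337326130951395 [0.11555929 0.64456717 0.38513352] [[0.29, 0.96, -0.0], [0.92, -0.28, 0.28], [0.26, -0.08, -0.96]]
```

View pics/top0.png

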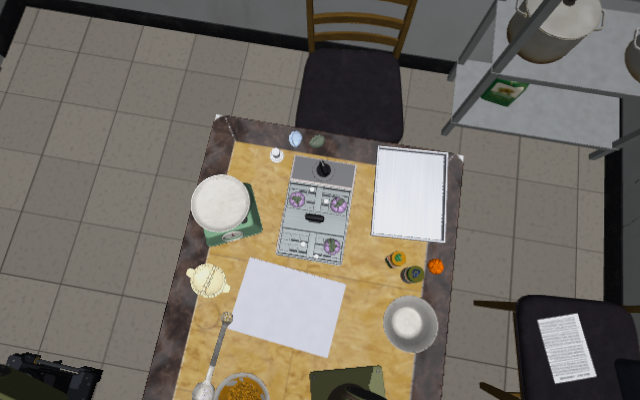

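View pics/scene0.png

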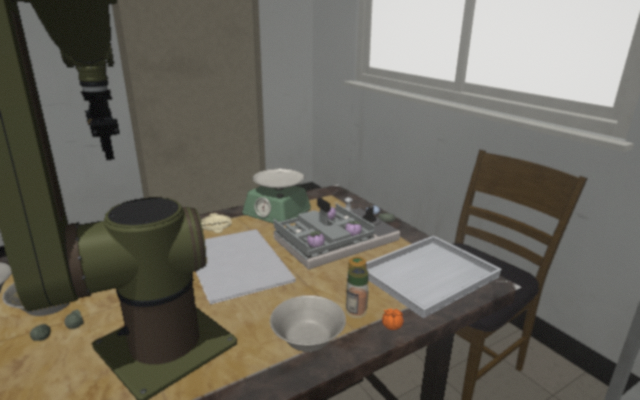

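Top view: steamer with basket at (315,210), knob at (323,170), three purple cakes at (296,199), (338,204) and (331,245), grip at (314,218). The catch pan is at (410,193), the scale pan at (221,203), the press at (209,280) and the stamp at (277,155).

Run:
```python
from h import *
c,im,D=load('top0'); P=cloud(c,D)
cr=im[135:275,260:460]; cv2.imwrite('pics/crop1.png',cv2.resize(cr,(800,560),interpolation=cv2.INTER_CUBIC)[:,:,::-1])
for n,(u,v) in dict(table=(365,200),scale=(221,203),panfloor=(410,195),steamertop=(320,178),knob=(323,170),grip=(314,218)).items(): print(n,P[v,u].round(3), D[v,u])
Z=P[:,:,2]
# grip: height >0.1 in basket region
def comp(lo,hi,r):
    m=np.zeros(Z.shape,bool); y0,y1,x0,x1=r; m[y0:y1,x0:x1]=((Z>lo)&(Z<hi))[y0:y1,x0:x1]; return m
g=comp(.115,.16,(205,232,295,335)); print('grip',P[g].mean(0),P[g].min(0),P[g].max(0))
ks=comp(.06,.1,(158,180,312,335)); print('knob',P[ks].mean(0),P[ks].min(0),P[ks].max(0))
sc=comp(.105,.14,(165,245,185,260)); q=P[sc]; print('scale',q.mean(0),q.min(0),q.max(0), cv2.minEnclosingCircle(q[:,:2].astype(np.float32)))
st=comp(.03,.1,(148,275,270,360)); print('steamer',cv2.minAreaRect(P[st][:,:2].astype(np.float32)))
# pan rim
hsv=cv2.cvtColor(im,cv2.COLOR_RGB2HSV)
pm=comp(-.01,.06,(140,250,368,455))&(hsv[:,:,1]<40)&(hsv[:,:,2]>110); pm=cv2.morphologyEx(pm.astype(np.uint8),cv2.MORPH_OPEN,np.ones((3,3)))
n,l,s,ct=cv2.connectedComponentsWithStats(pm); k=1+s[1:,4].argmax(); q=np.argwhere(l==k)[:,::-1]
print('pan',cv2.minAreaRect(onplane(c,q,.025)[:,:2].astype(np.float32)), np.nanmedian(P[l==k],0))
m=comp(.03,.1,(180,265,270,360))&(hsv[:,:,0]>125)&(hsv[:,:,0]<170)&(hsv[:,:,1]>35)
n,l,s,ct=cv2.connectedComponentsWithStats(m.astype(np.uint8))
for i in range(1,n):
    if s[i,4]>8: print('cake',ct[i],s[i,4],np.nanmax(P[l==i],0),onplane(c,ct[i],.075))
```

```text
table [ 0.58  -0.112  0.002] 1.2125443
scale [0.58  0.308 0.12 ] 1.0876601
panfloor [ 0.584 -0.254  0.005] 1.2142531
steamertop [0.652 0.023 0.041] 1.1872951
knob [0.664 0.013 0.08 ] 1.1526923
grip [0.512 0.053 0.14 ] 1.0585102
grip [0.51468418 0.05252579 0.13869369] [0.50349907 0.02804189 0.11787478] [0.52745049 0.07734322 0.14578357]
knob [0.67409121 0.01144049 0.07763957] [0.65573099 0.00109917 0.06010347] [0.69642409 0.02263974 0.08578902]
scale [0.58200466 0.31115671 0.11912376] [0.49984806 0.22816939 0.11134679] [0.66349966 0.39016736 0.13078085] ((0.5814489126205444, 0.31032517552375793), 0.08315571397542953)
steamer ((0.5737333297729492, 0.07348714768886566), (0.2688172161579132, 0.3211098909378052), 75.52326202392578)
pan ((0.5865782499313354, -0.2493511438369751), (0.2240615040063858, 0.29148420691490173), 78.55848693847656) [ 0.58600953 -0.24933822  0.00572989]
cake [296.96031746 199.26190476] 126 [0.60508742 0.12021563 0.08603208] [[0.58313237 0.09669852 0.075     ]]
cake [337.91791045 205.7238806 ] 134 [ 5.80964301e-01 -4.94490790e-04  8.49886153e-02] [[ 0.55383099 -0.02057945  0.075     ]]
cake [331.71171171 247.2972973 ] 111 [0.45515421 0.03068453 0.08679104] [[0.43516971 0.00885572 0.075     ]]
```

View pics/crop1.png

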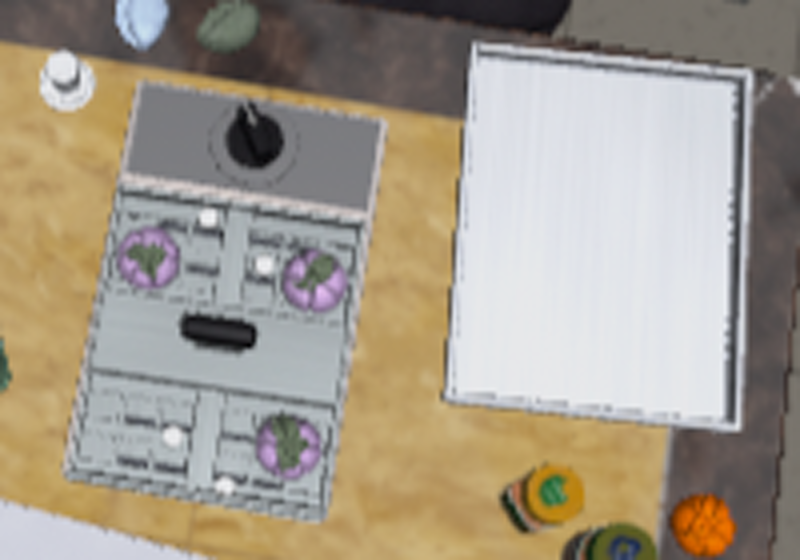

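Call:
{"name": "drive_tool", "arguments": {
  "xyz": [
    [-0.135, -0.108, -0.022],
    [-0.135, -0.108, -0.022],
    [-0.135, -0.108, -0.022],
    [-0.135, -0.108, -0.022],
    [-0.135, -0.108, -0.022]
  ],
  "dr": [
    [0, 0, 0],
    [0, 0, 0],
    [0, 0, 0],
    [0, 0, 0],
    [0, 0, 0]
  ],
  "grip": [0.095, 0.095, 0.095, 0.095, 0.095]
}}

```text
clock: 0.57
tool_pos: [0.2908, 0.4749, 0.2374]
orientation: [0.472, 3.104, -0.001]
force: [1.1, 0.5, 0.1]
finger_gap: 0.0951
```

Call:
{"name": "drive_tool", "arguments": {
  "xyz": [
    [-0.135, -0.108, -0.022],
    [-0.135, -0.108, -0.022],
    [-0.135, -0.108, -0.022],
    [-0.135, -0.108, -0.022],
    [-0.135, -0.108, -0.022]
  ],
  "dr": [
    [0, 0, 0],
    [0, 0, 0],
    [0, 0, 0],
    [0, 0, 0],
    [0, 0, 0]
  ],
  "grip": [0.095, 0.095, 0.095, 0.095, 0.095]
}}

```text
clock: 0.98
tool_pos: [0.3881, 0.3321, 0.2596]
orientation: [0.473, 3.103, -0.001]
force: [0.1, 1.1, -0.2]
finger_gap: 0.095
```

Call:
{"name": "drive_tool", "arguments": {
  "xyz": [
    [-0.135, -0.108, -0.022],
    [-0.135, -0.108, -0.022],
    [-0.135, -0.108, -0.022],
    [-0.135, -0.108, -0.022],
    [-0.135, -0.108, -0.022]
  ],
  "dr": [
    [0, 0, 0],
    [0, 0, 0],
    [0, 0, 0],
    [0, 0, 0],
    [0, 0, 0]
  ],
  "grip": [0.095, 0.095, 0.095, 0.095, 0.095]
}}

```text
clock: 1.4
tool_pos: [0.4854, 0.1892, 0.2813]
orientation: [0.473, 3.104, -0.002]
force: [-1.2, -0.6, 0.5]
finger_gap: 0.0949
```

Call:
{"name": "drive_tool", "arguments": {
  "xyz": [
    [-0.135, -0.108, -0.022],
    [-0.135, -0.108, -0.022],
    [-0.135, -0.108, -0.022],
    [-0.135, -0.108, -0.022],
    [-0.135, -0.108, -0.022]
  ],
  "dr": [
    [0, 0, 0],
    [0, 0, 0],
    [0, 0, 0],
    [0, 0, 0],
    [0, 0, 0]
  ],
  "grip": [0.095, 0.095, 0.095, 0.095, 0.095]
}}

```text
clock: 1.82
tool_pos: [0.5826, 0.0464, 0.3027]
orientation: [0.472, 3.105, -0.002]
force: [-1.1, -0.1, 0.1]
finger_gap: 0.0949
```

Call:
{"name": "drive_tool", "arguments": {
  "xyz": [
    [0, 0, 0],
    [0, 0, 0],
    [0, 0, 0],
    [0, 0, 0],
    [0, 0, 0]
  ],
  "dr": [
    [0, 0, 32.6],
    [0, 0, 32.6],
    [0, 0, 32.6],
    [0, 0, 32.6],
    [0, 0, 32.6]
  ],
  "grip": [0.095, 0.095, 0.095, 0.095, 0.095]
}}

```text
clock: 2.23
tool_pos: [0.5799, 0.0514, 0.302]
orientation: [-1.325, -2.847, -0.0]
force: [-0.6, -0.0, -0.4]
finger_gap: 0.0949
```

Call:
{"name": "drive_tool", "arguments": {
  "xyz": [
    [0, 0, 0],
    [0, 0, 0],
    [0, 0, 0],
    [0, 0, 0],
    [0, 0, 0]
  ],
  "dr": [
    [0, 0, 32.6],
    [0, 0, 32.6],
    [0, 0, 32.6],
    [0, 0, 32.6],
    [0, 0, 32.6]
  ],
  "grip": [0.095, 0.095, 0.095, 0.095, 0.095]
}}

```text
clock: 2.65
tool_pos: [0.5798, 0.0515, 0.302]
orientation: [-2.071, -2.361, 0.0]
force: [0.2, -0.6, 0.2]
finger_gap: 0.0951
```

Call:
{"name": "drive_tool", "arguments": {
  "xyz": [
    [0, 0, 0],
    [0, 0, 0],
    [0, 0, 0],
    [0, 0, 0],
    [0, 0, 0]
  ],
  "dr": [
    [0, 0, 32.6],
    [0, 0, 32.6],
    [0, 0, 32.6],
    [0, 0, 32.6],
    [0, 0, 32.6]
  ],
  "grip": [0.095, 0.095, 0.095, 0.095, 0.095]
}}

```text
clock: 3.07
tool_pos: [0.5798, 0.0515, 0.302]
orientation: [-2.65, -1.685, 0.001]
force: [-0.1, 0.4, -0.7]
finger_gap: 0.0951
```

Call:
{"name": "drive_tool", "arguments": {
  "xyz": [
    [0, 0, 0],
    [0, 0, 0],
    [0, 0, 0],
    [0, 0, 0],
    [0, 0, 0]
  ],
  "dr": [
    [0, 0, 32.6],
    [0, 0, 32.6],
    [0, 0, 32.6],
    [0, 0, 32.6],
    [0, 0, 32.6]
  ],
  "grip": [0.095, 0.095, 0.095, 0.095, 0.095]
}}

```text
clock: 3.48
tool_pos: [0.5798, 0.0515, 0.302]
orientation: [-3.017, -0.873, 0.001]
force: [-0.2, 0.4, -0.5]
finger_gap: 0.0952
```

Call:
{"name": "drive_tool", "arguments": {
  "xyz": [
    [0, 0, 0],
    [0, 0, 0],
    [0, 0, 0],
    [0, 0, 0],
    [0, 0, 0]
  ],
  "dr": [
    [0, 0, 32.6],
    [0, 0, 32.6],
    [0, 0, 32.6],
    [0, 0, 32.6],
    [0, 0, 32.6]
  ],
  "grip": [0.095, 0.095, 0.095, 0.095, 0.095]
}}

```text
clock: 3.9
tool_pos: [0.5798, 0.0515, 0.302]
orientation: [-3.141, 0.009, 0.002]
force: [-1.5, -0.1, -0.2]
finger_gap: 0.095
```

Run:
```python
from h import *
s=telemetry.get_obs(); print(s['clock'],s['tool_pos'],s['q'].round(3)); print(Ro.from_rotvec(s['orientation']).as_matrix().round(3))
c,im,D=snap('wrist','w1'); P=cloud(c,D); Z=P[:,:,2]
cv2.imwrite('pics/w1.png',im[:,:,::-1])
for n,X,lo,hi,r in [('knob',(.674,.0114),.072,.1,.03),('grip',(.5147,.0525),.13,.16,.04)]:
    m=(Z>lo)&(Z<hi)&(np.hypot(P[:,:,0]-X[0],P[:,:,1]-X[1])<r); q=P[m]; print(n,m.sum(),q[:,2].max(),cv2.minAreaRect(q[:,:2].astype(np.float32)))
    e=np.cov(q[:,:2].T); w,v=np.linalg.eigh(e); print(np.degrees(np.arctan2(v[1,1],v[0,1])),q.mean(0))
```

```text
3.9 [0.57979714 0.05149061 0.30198565] [-4.000e-03 -6.500e-02  1.698e+00  1.000e-03  1.510e+00  1.572e+00]
[[ 1.    -0.005 -0.001]
 [-0.005 -1.     0.001]
 [-0.001 -0.001 -1.   ]]
knob 566 0.08241595715913079 ((0.6763657927513123, 0.011603588238358498), (0.041123032569885254, 0.014143801294267178), 17.525732040405273)
-161.9096628528887 [0.67646151 0.01207558 0.07989395]
grip 858 0.14450150230802128 ((0.5163808465003967, 0.052151016891002655), (0.05184294655919075, 0.015590769238770008), 77.27991485595703)
76.58180928321775 [0.5179873  0.05232042 0.14035667]
```

View pics/w1.png

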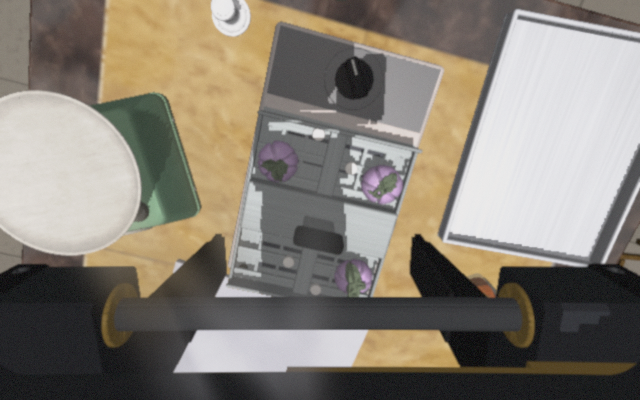

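The wrist view shows the knob at (352,78), with its bar at +17.8° (about 2.6 rad from off). The basket holds cakes at (277,160), (381,185) and (353,278), and four stones. I'll go to the knob now.

Call:
{"name": "drive_tool", "arguments": {
  "xyz": [
    [0.0968, 0.0394, 0.1],
    [0.0968, 0.0394, 0.1],
    [0.0968, 0.0394, 0.1],
    [0.0968, 0.0394, 0.1],
    [0.0968, 0.0394, 0.1]
  ],
  "dr": [
    [0, 0, -18.1],
    [0, 0, -18.1],
    [0, 0, -18.1],
    [0, 0, -18.1],
    [0, 0, -18.1]
  ],
  "grip": [0.045, 0.045, 0.045, 0.045, 0.045]
}}

```text
clock: 4.37
tool_pos: [0.6758, 0.0106, 0.1958]
orientation: [-3.1, -0.493, 0.015]
force: [-0.5, 0.3, -0.7]
finger_gap: 0.0671
```

Call:
{"name": "drive_tool", "arguments": {
  "xyz": [
    [0, 0, 0.04],
    [0, 0, 0.08],
    [0, 0, 0.11],
    [0, 0, 0.13],
    [0, 0, 0.146]
  ],
  "dr": [
    [0, 0, 0],
    [0, 0, 0],
    [0, 0, 0],
    [0, 0, 0],
    [0, 0, 0]
  ],
  "grip": [0.045, 0.045, 0.045, 0.045, 0.045]
}}

```text
clock: 4.78
tool_pos: [0.6752, 0.012, 0.0548]
orientation: [-3.101, -0.495, 0.004]
force: [-0.5, 0.7, -0.1]
finger_gap: 0.0453
```

Call:
{"name": "drive_tool", "arguments": {
  "xyz": [
    [0, 0, 0],
    [0, 0, 0],
    [0, 0, 0],
    [0, 0, 0],
    [0, 0, 0]
  ],
  "dr": [
    [0, 0, 0],
    [0, 0, 0],
    [0, 0, 0],
    [0, 0, 0],
    [0, 0, 0]
  ],
  "grip": [0.01, 0.01, 0.01, 0.01, 0.01],
  "force": 15
}}

```text
clock: 5.2
tool_pos: [0.6783, 0.0106, 0.0591]
orientation: [3.102, 0.493, 0.006]
force: [-0.0, -0.5, 0.2]
finger_gap: 0.017
```

Run:
```python
from h import *
s=telemetry.get_obs(); print(s['clock'],s['tool_pos'],s['q'].round(3),s['force'],s['moment'],s['finger_gap']); print(Ro.from_rotvec(s['orientation']).as_matrix().round(3))
```

```text
5.2 [0.67832279 0.01057691 0.05913006] [-0.064  0.315  1.701  0.     1.122  1.192] [-0.02620969 -0.53084304  0.18858387] [ 0.00098503  0.19286668 -0.01718718] 0.01699941586281823
[[ 0.951  0.31   0.004]
 [ 0.31  -0.951 -0.   ]
 [ 0.003  0.001 -1.   ]]
```

Call:
{"name": "drive_tool", "arguments": {
  "xyz": [
    [0, 0, 0],
    [0, 0, 0],
    [0, 0, 0],
    [0, 0, 0],
    [0, 0, 0]
  ],
  "dr": [
    [0, 0, 0],
    [0, 0, -6],
    [0, 0, -12],
    [0, 0, -18],
    [0, 0, -24]
  ],
  "grip": [0.005, 0.005, 0.005, 0.005, 0.005]
}}

```text
clock: 5.62
tool_pos: [0.6777, 0.0115, 0.0588]
orientation: [-2.929, -1.133, -0.003]
force: [-2.8, 3.9, 5.2]
finger_gap: 0.0139
```

Call:
{"name": "drive_tool", "arguments": {
  "xyz": [
    [0, 0, 0],
    [0, 0, 0],
    [0, 0, 0],
    [0, 0, 0],
    [0, 0, 0]
  ],
  "dr": [
    [0, 0, -6],
    [0, 0, -12],
    [0, 0, -18],
    [0, 0, -24],
    [0, 0, -30]
  ],
  "grip": [0.005, 0.005, 0.005, 0.005, 0.005]
}}

```text
clock: 6.03
tool_pos: [0.677, 0.0119, 0.0588]
orientation: [-2.535, -1.852, -0.002]
force: [-4.7, 4.7, 8.5]
finger_gap: 0.0137
```

Call:
{"name": "drive_tool", "arguments": {
  "xyz": [
    [0, 0, 0],
    [0, 0, 0],
    [0, 0, 0],
    [0, 0, 0],
    [0, 0, 0]
  ],
  "dr": [
    [0, 0, -6],
    [0, 0, -12],
    [0, 0, -18],
    [0, 0, -24],
    [0, 0, -30]
  ],
  "grip": [0.005, 0.005, 0.005, 0.005, 0.005]
}}

```text
clock: 6.45
tool_pos: [0.6762, 0.012, 0.0588]
orientation: [-1.968, -2.444, -0.001]
force: [-6.8, 4.8, 10.1]
finger_gap: 0.0138
```

Call:
{"name": "drive_tool", "arguments": {
  "xyz": [
    [0, 0, 0],
    [0, 0, 0],
    [0, 0, 0],
    [0, 0, 0],
    [0, 0, 0]
  ],
  "dr": [
    [0, 0, -6],
    [0, 0, -12],
    [0, 0, -18],
    [0, 0, -24],
    [0, 0, -30]
  ],
  "grip": [0.005, 0.005, 0.005, 0.005, 0.005]
}}

```text
clock: 6.87
tool_pos: [0.6755, 0.0116, 0.0588]
orientation: [-1.268, -2.869, -0.0]
force: [-9.3, 4.0, 11.8]
finger_gap: 0.0139
```

Call:
{"name": "drive_tool", "arguments": {
  "xyz": [
    [0, 0, 0],
    [0, 0, 0],
    [0, 0, 0],
    [0, 0, 0],
    [0, 0, 0]
  ],
  "dr": [
    [0, 0, -6],
    [0, 0, -12],
    [0, 0, -18],
    [0, 0, -24],
    [0, 0, -28]
  ],
  "grip": [0.005, 0.005, 0.005, 0.005, 0.005]
}}

```text
clock: 7.28
tool_pos: [0.6751, 0.011, 0.0588]
orientation: [-0.536, -3.09, 0.0]
force: [-10.9, 2.3, 10.8]
finger_gap: 0.0134
```

Run:
```python
from h import *
s=telemetry.get_obs(); print(s['clock'],s['tool_pos'],s['q'].round(3),s['force'],s['moment'],s['finger_gap']); print(Ro.from_rotvec(s['orientation']).as_matrix().round(3))
```

```text
7.2833 [0.67508857 0.01101717 0.05881637] [-6.300e-02  3.140e-01  1.703e+00  1.000e-03  1.131e+00 -1.291e+00] [-10.91979833   2.31475704  10.83226557] [0.25202624 2.10227149 0.01683341] 0.0134157392609567
[[-0.941  0.337 -0.005]
 [ 0.337  0.942  0.001]
 [ 0.005 -0.001 -1.   ]]
```

Call:
{"name": "drive_tool", "arguments": {
  "xyz": [
    [0, 0, 0],
    [0, 0, 0],
    [0, 0, 0]
  ],
  "dr": [
    [0, 0, -3],
    [0, 0, -5],
    [0, 0, -5]
  ],
  "grip": [0.005, 0.005, 0.005]
}}

```text
clock: 7.53
tool_pos: [0.6751, 0.0109, 0.0588]
orientation: [-0.406, -3.11, -0.0]
force: [-11.8, 1.5, 11.7]
finger_gap: 0.0139
```

```bash
cat > st.py <<'E'
from h import *
s=telemetry.get_obs(); R=Ro.from_rotvec(s['orientation']).as_matrix(); print(round(s['clock'],2),s['tool_pos'].round(4),'q1,q6',s['q'][[0,5]].round(3),'F',s['force'].round(1),'M',s['moment'].round(3),'gap',round(s['finger_gap'],4),'phi',np.degrees(np.arctan2(R[1,1],R[0,1])).round(2),'down',R[:,2].round(3))
E
python3 st.py
```

```text
7.53 [0.6751 0.0109 0.0588] q1,q6 [-0.064 -1.375] F [-11.8   1.5  11.7] M [0.279 2.076 0.02 ] gap 0.0139 phi 75.11 down [-0.005  0.001 -1.   ]
```

Call:
{"name": "drive_tool", "arguments": {
  "xyz": [
    [0, 0, 0],
    [0, 0, 0],
    [0, 0, 0]
  ],
  "dr": [
    [0, 0, -3],
    [0, 0, -5],
    [0, 0, -5]
  ],
  "grip": [0.005, 0.005, 0.005]
}}

```text
clock: 7.78
tool_pos: [0.6755, 0.0108, 0.0587]
orientation: [-0.273, -3.125, -0.001]
force: [-9.9, 0.7, 10.8]
finger_gap: 0.0148
```

```bash
python3 st.py
```

```text
7.78 [0.6755 0.0108 0.0587] q1,q6 [-0.064 -1.461] F [-9.9  0.7 10.8] M [ 0.274  1.741 -0.401] gap 0.0148 phi 80.03 down [-0.004  0.001 -1.   ]
```

Moment jumped at φ≈77°, which is the end stop. I'll release the knob and go above the basket grip.

Call:
{"name": "drive_tool", "arguments": {
  "xyz": [
    [0, 0, 0],
    [0, 0, 0],
    [0, 0, 0],
    [0, 0, 0]
  ],
  "dr": [
    [0, 0, 0],
    [0, 0, 0],
    [0, 0, 0],
    [0, 0, 0]
  ],
  "grip": [0.05, 0.05, 0.05, 0.05]
}}

```text
clock: 8.12
tool_pos: [0.6771, 0.0103, 0.0566]
orientation: [0.273, 3.129, -0.0]
force: [-0.2, -0.5, 0.5]
finger_gap: 0.0367
```

Call:
{"name": "drive_tool", "arguments": {
  "xyz": [
    [0, 0, -0.03],
    [0, 0, -0.06],
    [0, 0, -0.1],
    [0, 0, -0.14],
    [0, 0, -0.14]
  ],
  "dr": [
    [0, 0, 0],
    [0, 0, 0],
    [0, 0, 0],
    [0, 0, 0],
    [0, 0, 0]
  ],
  "grip": [0.06, 0.06, 0.06, 0.06, 0.06]
}}

```text
clock: 8.53
tool_pos: [0.682, 0.0101, 0.208]
orientation: [0.271, 3.113, 0.0]
force: [1.8, -0.1, 1.6]
finger_gap: 0.0599
```

Call:
{"name": "drive_tool", "arguments": {
  "xyz": [
    [0.164, 0.0127, 0],
    [0.164, 0.0127, 0],
    [0.164, 0.0127, 0],
    [0.164, 0.0127, 0],
    [0.164, 0.0127, 0]
  ],
  "dr": [
    [0, 0, 35],
    [0, 0, 35],
    [0, 0, 35],
    [0, 0, 35],
    [0, 0, 35]
  ],
  "grip": [0.06, 0.06, 0.06, 0.06, 0.06]
}}

```text
clock: 8.95
tool_pos: [0.5109, 0.0527, 0.1939]
orientation: [-1.205, -2.895, 0.003]
force: [1.2, -0.0, -1.2]
finger_gap: 0.0597
```

Call:
{"name": "drive_tool", "arguments": {
  "xyz": [
    [0, 0, 0],
    [0, 0, 0],
    [0, 0, 0],
    [0, 0, 0],
    [0, 0, 0]
  ],
  "dr": [
    [0, 0, 35],
    [0, 0, 35],
    [0, 0, 35],
    [0, 0, 35],
    [0, 0, 35]
  ],
  "grip": [0.06, 0.06, 0.06, 0.06, 0.06]
}}

```text
clock: 9.37
tool_pos: [0.5177, 0.0513, 0.1965]
orientation: [2.025, 2.401, 0.0]
force: [0.3, -1.2, -0.6]
finger_gap: 0.0598
```

Call:
{"name": "drive_tool", "arguments": {
  "xyz": [
    [0, 0, 0],
    [0, 0, 0],
    [0, 0, 0],
    [0, 0, 0],
    [0, 0, 0]
  ],
  "dr": [
    [0, 0, 23.3],
    [0, 0, 23.3],
    [0, 0, 23.3],
    [0, 0, 23.3],
    [0, 0, 23.3]
  ],
  "grip": [0.06, 0.06, 0.06, 0.06, 0.06]
}}

```text
clock: 9.78
tool_pos: [0.5177, 0.0513, 0.1965]
orientation: [2.463, 1.949, 0.0]
force: [-0.3, 0.2, -0.7]
finger_gap: 0.06
```

```bash
python3 st.py
python3 - <<'E'
from h import *
c,im,D=snap('top','t2'); P=cloud(c,D); Z=P[:,:,2]
m=(Z>.07)&(Z<.1)&(np.hypot(P[:,:,0]-.676,P[:,:,1]-.012)<.028); q=P[m]; print('knob',m.sum(),cv2.minAreaRect(q[:,:2].astype(np.float32)) if m.sum()>5 else '')
a=cv2.resize(im[135:275,260:460],(600,420),interpolation=cv2.INTER_CUBIC)
c,im,D=snap('wrist','w2'); b=cv2.resize(im,(288,180))
cv2.imwrite('pics/t2.png',a[:,:,::-1])
E
```

```text
9.78 [0.5177 0.0513 0.1965] q1,q6 [-0.004  0.227] F [-0.3  0.2 -0.7] M [-0.046  0.069 -0.01 ] gap 0.06 phi -13.29 down [ 0. -0. -1.]
knob 0
```

View pics/w2.png

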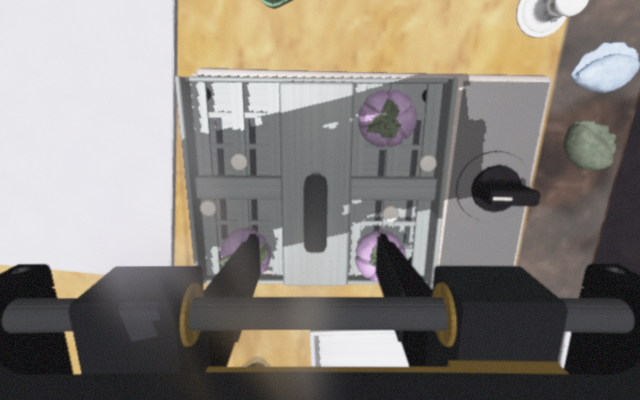

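Knob bar now points along the steamer's x axis at (510,196), so it is off. Stones are at (238,161), (208,208), (428,163) and (390,213).

Run:
```python
from h import *
c,im,D=load('w2'); P=cloud(c,D); Z=P[:,:,2]
m=(Z>.13)&(Z<.16)&(np.hypot(P[:,:,0]-.516,P[:,:,1]-.052)<.04); q=P[m]; print(m.sum(),q[:,2].mean(),cv2.minAreaRect(q[:,:2].astype(np.float32)))
# outline of basket end walls: z>.062<.08 
m=(Z>.064)&(Z<.078)&(np.hypot(P[:,:,0]-.516,P[:,:,1]-.052)<.15); m[250:]=0
q=P[m]; a=np.radians(-13.3); X=(q[:,:2]-[.516,.052])@np.array([[np.cos(a),-np.sin(a)],[np.sin(a),np.cos(a)]])
for lo,hi in[(-.125,-.09),(.09,.125)]:
    k=(X[:,0]>lo)&(X[:,0]<hi); f=np.polyfit(X[k,1],X[k,0],1); print(k.sum(),np.percentile(X[k,0],[2,50,98]),'yaw err',np.degrees(f[0]))
```

```text
1684 0.14129963909840834 ((0.5156826972961426, 0.05273325741291046), (0.05044906958937645, 0.01601838693022728), 76.25554656982422)
1527 [-0.1093947  -0.10629408 -0.10514499] yaw err 0.06419540064101453
1456 [0.10515906 0.1062764  0.10925143] yaw err 0.14026692130023963
```

Call:
{"name": "drive_tool", "arguments": {
  "xyz": [
    [0.0005, -0.002, 0.03],
    [0.0005, -0.002, 0.06],
    [0.0005, -0.002, 0.075],
    [0.0005, -0.002, 0.087],
    [0.0005, -0.002, 0.087]
  ],
  "dr": [
    [0, 0, 0],
    [0, 0, 0],
    [0, 0, 0],
    [0, 0, 0],
    [0, 0, 0]
  ],
  "grip": [0.045, 0.045, 0.045, 0.045, 0.045]
}}

```text
clock: 10.3
tool_pos: [0.5139, 0.0522, 0.1066]
orientation: [-2.46, -1.949, 0.006]
force: [-0.5, -0.4, -0.7]
finger_gap: 0.0454
```

Call:
{"name": "drive_tool", "arguments": {
  "xyz": [
    [0, 0, 0],
    [0, 0, 0],
    [0, 0, 0],
    [0, 0, 0],
    [0, 0, 0]
  ],
  "dr": [
    [0, 0, 0],
    [0, 0, 0],
    [0, 0, 0],
    [0, 0, 0],
    [0, 0, 0]
  ],
  "grip": [0.022, 0.016, 0.01, 0.005, 0.005],
  "force": 40
}}

```text
clock: 10.72
tool_pos: [0.5165, 0.0523, 0.1108]
orientation: [2.462, 1.949, 0.002]
force: [0.7, 0.5, -0.6]
finger_gap: 0.0171
```

Call:
{"name": "drive_tool", "arguments": {
  "xyz": [
    [0, 0, 0],
    [0, 0, 0],
    [0, 0, 0],
    [0, 0, 0]
  ],
  "dr": [
    [0, 0, 0],
    [0, 0, 0],
    [0, 0, 0],
    [0, 0, 0]
  ],
  "grip": [0.005, 0.005, 0.005, 0.005]
}}

```text
clock: 11.05
tool_pos: [0.5163, 0.0523, 0.1108]
orientation: [2.463, 1.949, 0.001]
force: [-1.1, 0.2, 5.1]
finger_gap: 0.0162
```

```bash
python3 st.py
python3 - <<'E'
from h import *
c,im,D=snap('top','t3'); P=cloud(c,D);Z=P[:,:,2]
hsv=cv2.cvtColor(im,cv2.COLOR_RGB2HSV)
m=(Z>-.01)&(Z<.04)&(hsv[:,:,1]<40)&(hsv[:,:,2]>110)&(P[:,:,1]<-.11)&(P[:,:,1]>-.4)&(P[:,:,0]>.4)&(P[:,:,0]<.77)
n,l,s,ct=cv2.connectedComponentsWithStats(cv2.morphologyEx(m.astype(np.uint8),cv2.MORPH_OPEN,np.ones((3,3)))); k=1+s[1:,4].argmax(); q=np.argwhere(l==k)[:,::-1]
r=onplane(c,q,.025)[:,:2].astype(np.float32); print('pan',cv2.minAreaRect(r)); print(cv2.boxPoints(cv2.minAreaRect(r)))
E
```

```text
11.05 [0.5163 0.0523 0.1108] q1,q6 [-0.003  0.229] F [-1.1  0.2  5.1] M [-0.064  0.478 -0.223] gap 0.0162 phi -13.28 down [ 0.001  0.    -1.   ]
pan ((0.5863019824028015, -0.24995176494121552), (0.22425436973571777, 0.2918795645236969), 78.90530395507812)
[[ 0.42151296 -0.3319    ]
 [ 0.7079375  -0.3880667 ]
 [ 0.751091   -0.16800353]
 [ 0.4646665  -0.11183682]]
```

Call:
{"name": "drive_tool", "arguments": {
  "xyz": [
    [0, 0, -0.004],
    [0, 0, -0.012],
    [0, 0, -0.022],
    [0, 0, -0.034],
    [0, 0, -0.044]
  ],
  "dr": [
    [0, 0, 0],
    [0, 0, 0],
    [0, 0, 0],
    [0, 0, 0],
    [0, 0, 0]
  ],
  "grip": [0.005, 0.005, 0.005, 0.005, 0.005]
}}

```text
clock: 11.52
tool_pos: [0.5158, 0.0523, 0.1547]
orientation: [2.463, 1.95, 0.0]
force: [0.2, -0.4, -4.4]
finger_gap: 0.0161
```

Call:
{"name": "drive_tool", "arguments": {
  "xyz": [
    [0, 0, -0.008],
    [0, 0, -0.013],
    [0, 0, -0.016],
    [0, 0, -0.016],
    [0, 0, -0.016]
  ],
  "dr": [
    [0, 0, 0],
    [0, 0, 0],
    [0, 0, 0],
    [0, 0, 0],
    [0, 0, 0]
  ],
  "grip": [0.005, 0.005, 0.005, 0.005, 0.005]
}}

```text
clock: 11.93
tool_pos: [0.5156, 0.0522, 0.1695]
orientation: [-2.463, -1.95, 0.0]
force: [0.8, -1.2, -5.9]
finger_gap: 0.0155
```

```bash
python3 st.py
```

```text
11.93 [0.5156 0.0522 0.1695] q1,q6 [-0.003  0.229] F [ 0.8 -1.2 -5.9] M [-0.089  0.11  -0.034] gap 0.0155 phi -13.26 down [-0. -0. -1.]
```

Call:
{"name": "drive_tool", "arguments": {
  "xyz": [
    [-0.0035, 0.0017, 0],
    [-0.0104, 0.0052, 0],
    [-0.0209, 0.0103, 0],
    [-0.0348, 0.0172, 0],
    [-0.0521, 0.0258, 0]
  ],
  "dr": [
    [0, 0, 0],
    [0, 0, 0],
    [0, 0, 0],
    [0, 0, 0],
    [0, 0, 0]
  ],
  "grip": [0.005, 0.005, 0.005, 0.005, 0.005]
}}

```text
clock: 12.35
tool_pos: [0.5289, -0.0054, 0.1692]
orientation: [-2.462, -1.951, 0.001]
force: [-0.1, -0.1, -5.2]
finger_gap: 0.0161
```

Call:
{"name": "drive_tool", "arguments": {
  "xyz": [
    [-0.0174, 0.0086, 0],
    [-0.0348, 0.0172, 0],
    [-0.0521, 0.0258, 0],
    [-0.0695, 0.0344, 0],
    [-0.0869, 0.043, 0]
  ],
  "dr": [
    [0, 0, 0],
    [0, 0, 0],
    [0, 0, 0],
    [0, 0, 0],
    [0, 0, 0]
  ],
  "grip": [0.005, 0.005, 0.005, 0.005, 0.005]
}}

```text
clock: 12.77
tool_pos: [0.5508, -0.101, 0.1693]
orientation: [-2.464, -1.949, 0.001]
force: [-0.2, 0.2, -4.7]
finger_gap: 0.0157
```

Call:
{"name": "drive_tool", "arguments": {
  "xyz": [
    [-0.0174, 0.0086, 0],
    [-0.0348, 0.0172, 0],
    [-0.0521, 0.0258, 0],
    [-0.0695, 0.0344, 0],
    [-0.0869, 0.043, 0]
  ],
  "dr": [
    [0, 0, 0],
    [0, 0, 0],
    [0, 0, 0],
    [0, 0, 0],
    [0, 0, 0]
  ],
  "grip": [0.005, 0.005, 0.005, 0.005, 0.005]
}}

```text
clock: 13.18
tool_pos: [0.5725, -0.1955, 0.1691]
orientation: [-2.464, -1.949, 0.001]
force: [-0.2, 0.1, -5.2]
finger_gap: 0.0158
```

Call:
{"name": "drive_tool", "arguments": {
  "xyz": [
    [-0.0174, 0.0086, 0],
    [-0.0313, 0.0155, 0],
    [-0.0417, 0.0206, 0],
    [-0.0487, 0.0241, 0],
    [-0.0521, 0.0258, 0]
  ],
  "dr": [
    [0, 0, -0.4],
    [0, 0, -0.9],
    [0, 0, -1.4],
    [0, 0, -1.9],
    [0, 0, -2.2]
  ],
  "grip": [0.005, 0.005, 0.005, 0.005, 0.005]
}}

```text
clock: 13.6
tool_pos: [0.5858, -0.2514, 0.1692]
orientation: [-2.426, -1.996, 0.001]
force: [0.2, 0.8, -5.2]
finger_gap: 0.0157
```

Call:
{"name": "drive_tool", "arguments": {
  "xyz": [
    [0, 0, 0],
    [0, 0, 0],
    [0, 0, 0],
    [0, 0, 0]
  ],
  "dr": [
    [0, 0, 0],
    [0, 0, 0],
    [0, 0, 0],
    [0, 0, 0]
  ],
  "grip": [0.005, 0.005, 0.005, 0.005]
}}

```text
clock: 13.93
tool_pos: [0.5859, -0.2491, 0.1697]
orientation: [-2.424, -1.998, -0.0]
force: [0.1, -0.3, -5.1]
finger_gap: 0.0157
```

```bash
python3 st.py
python3 - <<'E'
from h import *
c,im,D=snap('wrist','w4'); snap('top','t4')
E
```

```text
13.93 [ 0.5859 -0.2491  0.1697] q1,q6 [-0.486 -0.294] F [ 0.1 -0.3 -5.1] M [-0.11   0.078 -0.01 ] gap 0.0157 phi -11.01 down [-0.  0. -1.]
```

View pics/w4.png

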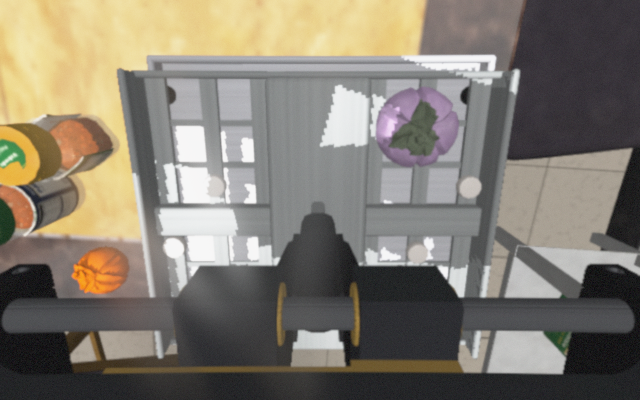

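Call:
{"name": "drive_tool", "arguments": {
  "xyz": [
    [0, 0, 0.005],
    [0, 0, 0.015],
    [0, 0, 0.03],
    [0, 0, 0.045],
    [0, 0, 0.055]
  ],
  "dr": [
    [0, 0, 0],
    [0, 0, 0],
    [0, 0, 0],
    [0, 0, 0],
    [0, 0, 0]
  ],
  "grip": [0.005, 0.005, 0.005, 0.005, 0.005]
}}

```text
clock: 14.45
tool_pos: [0.5843, -0.249, 0.1108]
orientation: [-2.422, -1.994, 0.003]
force: [-0.0, 0.3, -6.0]
finger_gap: 0.0156
```

Call:
{"name": "drive_tool", "arguments": {
  "xyz": [
    [0, 0, 0.004],
    [0, 0, 0.005],
    [0, 0, 0.005],
    [0, 0, 0.005]
  ],
  "dr": [
    [0, 0, 0],
    [0, 0, 0],
    [0, 0, 0],
    [0, 0, 0]
  ],
  "grip": [0.005, 0.005, 0.005, 0.005]
}}

```text
clock: 14.78
tool_pos: [0.5865, -0.2502, 0.1103]
orientation: [2.424, 1.996, 0.001]
force: [0.3, 0.2, -6.1]
finger_gap: 0.0161
```

Call:
{"name": "drive_tool", "arguments": {
  "xyz": [
    [0, 0.018, 0],
    [0, 0, 0],
    [0, -0.018, 0],
    [0, 0, 0]
  ],
  "dr": [
    [0, 0, 0],
    [0, 0, 0],
    [0, 0, 0],
    [0, 0, 0]
  ],
  "grip": [0.005, 0.005, 0.005, 0.005]
}}

```text
clock: 15.12
tool_pos: [0.5796, -0.2477, 0.107]
orientation: [-2.419, -1.99, 0.008]
force: [0.1, 1.0, -7.6]
finger_gap: 0.0156
```

Call:
{"name": "drive_tool", "arguments": {
  "xyz": [
    [0, 0.018, 0],
    [0, 0, 0],
    [0, -0.018, 0],
    [0, 0, 0]
  ],
  "dr": [
    [0, 0, 0],
    [0, 0, 0],
    [0, 0, 0],
    [0, 0, 0]
  ],
  "grip": [0.005, 0.005, 0.005, 0.005]
}}

```text
clock: 15.45
tool_pos: [0.5797, -0.2477, 0.107]
orientation: [-2.419, -1.991, 0.008]
force: [-0.7, 1.3, -7.3]
finger_gap: 0.0162
```

Call:
{"name": "drive_tool", "arguments": {
  "xyz": [
    [0, 0.018, 0],
    [0, 0, 0],
    [0, -0.018, 0],
    [0, 0, 0]
  ],
  "dr": [
    [0, 0, 0],
    [0, 0, 0],
    [0, 0, 0],
    [0, 0, 0]
  ],
  "grip": [0.005, 0.005, 0.005, 0.005]
}}

```text
clock: 15.78
tool_pos: [0.5797, -0.2477, 0.107]
orientation: [-2.419, -1.991, 0.008]
force: [-1.4, 0.3, -6.4]
finger_gap: 0.016
```

Call:
{"name": "drive_tool", "arguments": {
  "xyz": [
    [0, 0.018, 0],
    [0, 0, 0],
    [0, -0.018, 0],
    [0, 0, 0]
  ],
  "dr": [
    [0, 0, 0],
    [0, 0, 0],
    [0, 0, 0],
    [0, 0, 0]
  ],
  "grip": [0.005, 0.005, 0.005, 0.005]
}}

```text
clock: 16.12
tool_pos: [0.5797, -0.2477, 0.107]
orientation: [-2.419, -1.991, 0.008]
force: [-0.4, 1.6, -6.8]
finger_gap: 0.016
```

```bash
python3 st.py
python3 - <<'E'
from h import *
c,im,D=snap('wrist','w5'); snap('top','t5')
E
```

```text
16.12 [ 0.5797 -0.2477  0.107 ] q1,q6 [-0.488 -0.294] F [-0.4  1.6 -6.8] M [ 0.172 -0.028 -0.069] gap 0.016 phi -11.09 down [-0.01   0.004 -1.   ]
```

View pics/w5.png

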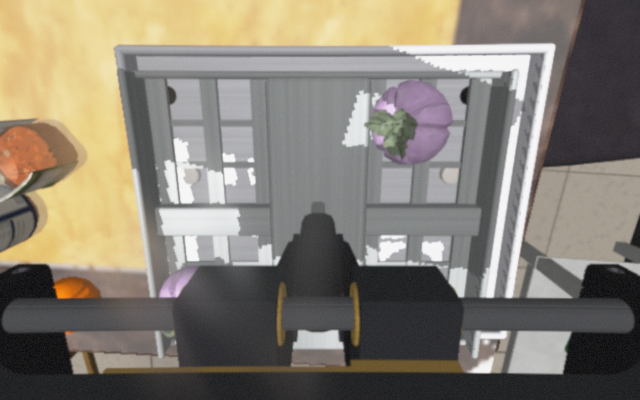

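Run:
```python
from h import *
c,im,D=load('w5'); P=cloud(c,D)
for u,v in [(191,175),(450,175),(195,175),(188,172),(453,178),(215,270),(400,240),(170,247)]: print((u,v),P[v,u].round(3),im[v,u])
a=im[60:280,110:570]; cv2.imwrite('pics/w5c.png',cv2.resize(a,(800,383),interpolation=cv2.INTER_CUBIC)[:,:,::-1])
```

```text
(191, 175) [ 0.489 -0.207  0.013] [199 195 191]
(450, 175) [ 0.68  -0.245  0.014] [198 193 188]
(195, 175) [ 0.491 -0.208  0.013] [199 195 190]
(188, 172) [ 0.487 -0.205  0.013] [201 194 191]
(453, 178) [ 0.682 -0.247  0.013] [197 191 187]
(215, 270) [ 0.561 -0.208  0.194] [65 65 67]
(400, 240) [ 0.638 -0.293  0.006] [184 184 188]
(170, 247) [ 0.473 -0.25   0.046] [144 142 142]
```

View pics/w5c.png

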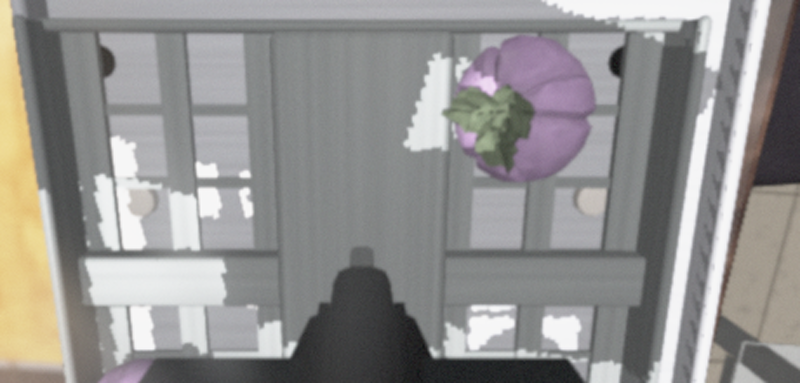

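Call:
{"name": "drive_tool", "arguments": {
  "xyz": [
    [0, 0.018, 0],
    [0, 0, 0],
    [0, -0.018, 0],
    [0, 0, 0]
  ],
  "dr": [
    [0, 0, 0],
    [0, 0, 0],
    [0, 0, 0],
    [0, 0, 0]
  ],
  "grip": [0.005, 0.005, 0.005, 0.005]
}}

```text
clock: 16.55
tool_pos: [0.5797, -0.2478, 0.1072]
orientation: [-2.418, -1.991, 0.008]
force: [-1.2, -0.1, -7.5]
finger_gap: 0.0157
```

Call:
{"name": "drive_tool", "arguments": {
  "xyz": [
    [0, 0.018, 0],
    [0, 0, 0],
    [0, -0.018, 0],
    [0, 0, 0]
  ],
  "dr": [
    [0, 0, 0],
    [0, 0, 0],
    [0, 0, 0],
    [0, 0, 0]
  ],
  "grip": [0.005, 0.005, 0.005, 0.005]
}}

```text
clock: 16.88
tool_pos: [0.5798, -0.2478, 0.1073]
orientation: [-2.419, -1.991, 0.008]
force: [-2.7, 1.9, -7.4]
finger_gap: 0.0161
```

Call:
{"name": "drive_tool", "arguments": {
  "xyz": [
    [0, 0.018, 0],
    [0, 0, 0],
    [0, -0.018, 0],
    [0, 0, 0]
  ],
  "dr": [
    [0, 0, 0],
    [0, 0, 0],
    [0, 0, 0],
    [0, 0, 0]
  ],
  "grip": [0.005, 0.005, 0.005, 0.005]
}}

```text
clock: 17.22
tool_pos: [0.5797, -0.2478, 0.1073]
orientation: [-2.419, -1.991, 0.008]
force: [-0.9, 0.9, -6.4]
finger_gap: 0.0158
```

Call:
{"name": "drive_tool", "arguments": {
  "xyz": [
    [0, 0.012, 0],
    [0, 0, 0],
    [0, -0.008, 0],
    [0, 0, 0]
  ],
  "dr": [
    [0, 0, 0],
    [0, 0, 0],
    [0, 0, 0],
    [0, 0, 0]
  ],
  "grip": [0.005, 0.005, 0.005, 0.005]
}}

```text
clock: 17.55
tool_pos: [0.5841, -0.2496, 0.1102]
orientation: [-2.424, -1.996, 0.002]
force: [-1.2, -0.6, -5.8]
finger_gap: 0.0157
```

Call:
{"name": "drive_tool", "arguments": {
  "xyz": [
    [0, 0, 0],
    [0, 0, 0],
    [0, 0, 0],
    [0, 0, 0],
    [0, 0, 0]
  ],
  "dr": [
    [0, 0, 0],
    [0, 0, 0],
    [0, 0, 0],
    [0, 0, 0],
    [0, 0, 0]
  ],
  "grip": [0.005, 0.005, 0.005, 0.005, 0.005]
}}

```text
clock: 17.97
tool_pos: [0.586, -0.2499, 0.1097]
orientation: [2.425, 1.997, -0.0]
force: [-1.1, -0.2, -4.1]
finger_gap: 0.016
```

```bash
python3 st.py
python3 - <<'E'
from h import *
c,im,D=snap('wrist','w6'); c2,i2,D2=snap('top','t6'); c3,i3,D3=snap('scene','s6')
a=cv2.resize(im[40:300,100:560],(460,260)); b=cv2.resize(i2[130:260,350:480],(330,330),interpolation=cv2.INTER_CUBIC); d=cv2.resize(i3[220:320,340:520],(460,256),interpolation=cv2.INTER_CUBIC)
o=np.zeros((520,800,3),np.uint8); o[:260,:460]=a; o[:330,465:795]=b; o[262:518,:460]=d; cv2.imwrite('pics/m6.png',o[:,:,::-1])
E
```

```text
17.97 [ 0.586  -0.2499  0.1097] q1,q6 [-0.487 -0.294] F [-1.1 -0.2 -4.1] M [-0.031  0.175  0.017] gap 0.016 phi -11.06 down [-0. -0. -1.]
```

View pics/m6.png

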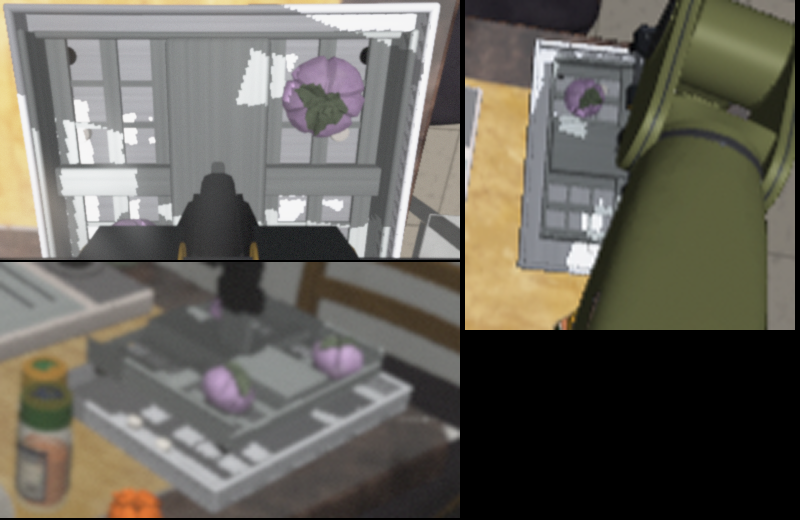

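Run:
```python
from h import *
c,im,D=load('s6'); print('scene stones',onplane(c,[(392.8,282.6),(404.6,292.4)],.011).round(3))
for t in ['w6','s6','t6']:
    c,im,D=load(t); P=cloud(c,D); I=im.astype(int)
    w=(I[:,:,0]-I[:,:,2]>=4)&(I[:,:,0]-I[:,:,2]<=30)&(I[:,:,0]>120)&(np.abs(P[:,:,0]-.586)<.17)&(np.abs(P[:,:,1]+.25)<.14)&(P[:,:,2]>.004)&(P[:,:,2]<.07)
    n,l,s,ct=cv2.connectedComponentsWithStats(w.astype(np.uint8))
    for i in range(1,n):
        if s[i,4]>=12: print(t,ct[i].round(0),s[i,4],np.nanmedian(P[l==i],0).round(3),im[l==i].mean(0).round(0))
```

```text
scene stones [[ 0.481 -0.213  0.011]
 [ 0.467 -0.257  0.011]]
w6 [421.  44.] 73 [ 0.673 -0.153  0.026] [213. 207. 201.]
w6 [144.  44.] 68 [ 0.496 -0.119  0.027] [184. 175. 167.]
w6 [275.  45.] 147 [ 0.58  -0.135  0.027] [182. 174. 168.]
w6 [108.  72.] 34 [ 0.467 -0.131  0.027] [178. 171. 165.]
w6 [118. 141.] 15 [ 0.458 -0.175  0.027] [239. 234. 227.]
w6 [121. 158.] 18 [ 0.455 -0.188  0.027] [240. 235. 226.]
w6 [187. 174.] 70 [ 0.492 -0.209  0.013] [190. 186. 182.]
w6 [441. 175.] 136 [ 0.682 -0.247  0.013] [190. 185. 181.]
w6 [141. 240.] 145 [ 0.448 -0.249  0.026] [186. 182. 179.]
w6 [131. 218.] 12 [ 0.447 -0.231  0.027] [240. 235. 230.]
w6 [158. 252.] 574 [ 0.477 -0.25   0.061] [128. 124. 120.]
w6 [134. 240.] 19 [ 0.444 -0.249  0.027] [239. 235. 231.]
s6 [393. 282.] 27 [ 0.485 -0.209  0.009] [179. 176. 171.]
s6 [404. 291.] 23 [ 0.472 -0.251  0.009] [195. 192. 187.]
```

Call:
{"name": "drive_tool", "arguments": {
  "xyz": [
    [0, 0, -0.005],
    [0, 0, -0.015],
    [0, 0, -0.03],
    [0, 0, -0.048],
    [0, 0, -0.066]
  ],
  "dr": [
    [0, 0, 0],
    [0, 0, 0],
    [0, 0, 0],
    [0, 0, 0],
    [0, 0, 0]
  ],
  "grip": [0.005, 0.005, 0.005, 0.005, 0.005]
}}

```text
clock: 18.53
tool_pos: [0.5862, -0.25, 0.178]
orientation: [2.424, 1.996, 0.001]
force: [-0.6, -0.4, -4.5]
finger_gap: 0.0162
```

Call:
{"name": "drive_tool", "arguments": {
  "xyz": [
    [0, 0, -0.018],
    [0, 0, -0.036],
    [0, 0, -0.054],
    [0, 0, -0.072],
    [0, 0, -0.086]
  ],
  "dr": [
    [0, 0, 0],
    [0, 0, 0],
    [0, 0, 0],
    [0, 0, 0],
    [0, 0, 0]
  ],
  "grip": [0.005, 0.005, 0.005, 0.005, 0.005]
}}

```text
clock: 18.95
tool_pos: [0.5866, -0.2502, 0.2658]
orientation: [2.422, 1.994, 0.003]
force: [-0.1, -0.6, -5.0]
finger_gap: 0.0156
```

Call:
{"name": "drive_tool", "arguments": {
  "xyz": [
    [0, 0, -0.007],
    [0, 0, -0.01],
    [0, 0, -0.01],
    [0, 0, -0.01],
    [0, 0, -0.01]
  ],
  "dr": [
    [0, 0, 0],
    [0, 0, 0],
    [0, 0, 0],
    [0, 0, 0],
    [0, 0, 0]
  ],
  "grip": [0.005, 0.005, 0.005, 0.005, 0.005]
}}

```text
clock: 19.37
tool_pos: [0.5853, -0.2496, 0.2699]
orientation: [-2.423, -1.995, 0.002]
force: [0.4, 0.4, -5.1]
finger_gap: 0.0157
```

```bash
python3 st.py
python3 - <<'E'
from h import *
c,im,D=snap('wrist','w7'); c3,i3,D3=snap('scene','s7')
a=im[40:300,100:560]; d=cv2.resize(i3[160:320,340:520],(338,300),interpolation=cv2.INTER_CUBIC)
o=np.zeros((310,800,3),np.uint8); o[:260,:460]=a; o[:300,462:800]=d; cv2.imwrite('pics/m7.png',o[:,:,::-1])
for t in ['w7','s7']:
    c,im,D=load(t); P=cloud(c,D); I=im.astype(int)
    w=(I[:,:,0]-I[:,:,2]>=3)&(I[:,:,0]-I[:,:,2]<=30)&(I[:,:,0]>120)&(np.abs(P[:,:,0]-.586)<.17)&(np.abs(P[:,:,1]+.25)<.14)&(P[:,:,2]>.004)&(P[:,:,2]<.022)
    n,l,s,ct=cv2.connectedComponentsWithStats(w.astype(np.uint8))
    for i in range(1,n):
        if s[i,4]>=12: print(t,ct[i].round(0),s[i,4],np.nanmedian(P[l==i],0).round(3),im[l==i].mean(0).round(0))
E
```

```text
19.37 [ 0.5853 -0.2496  0.2699] q1,q6 [-0.487 -0.294] F [ 0.4  0.4 -5.1] M [-0.076  0.114 -0.007] gap 0.0157 phi -11.06 down [-0.003  0.001 -1.   ]
w7 [201. 114.] 12 [ 0.464 -0.165  0.018] [127. 125. 124.]
w7 [204. 144.] 66 [ 0.457 -0.199  0.017] [144. 141. 139.]
w7 [207. 185.] 68 [ 0.448 -0.248  0.017] [159. 155. 153.]
w7 [233. 178.] 17 [ 0.479 -0.246  0.011] [207. 205. 204.]
s7 [443. 275.] 12 [ 0.601 -0.284  0.009] [128. 126. 122.]
s7 [392. 282.] 26 [ 0.484 -0.21   0.009] [195. 192. 187.]
s7 [404. 291.] 23 [ 0.471 -0.251  0.01 ] [205. 202. 197.]
```

View pics/m7.png

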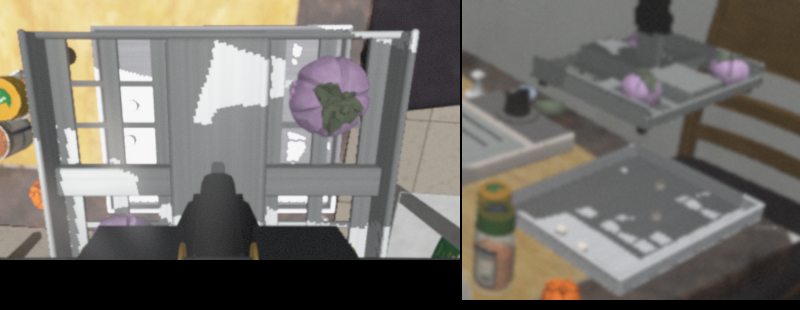

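Run:
```python
from h import *
c,im,D=load('s7'); print(onplane(c,[(426.8,250.7),(443.8,259.7),(442.8,274.7)],.011).round(3))
a=np.clip(im[235:320,365:510].astype(int)*1.2,0,255).astype(np.uint8); cv2.imwrite('pics/s7c.png',cv2.resize(a,(725,425),interpolation=cv2.INTER_CUBIC)[:,:,::-1])
```

```text
[[ 0.677 -0.192  0.011]
 [ 0.666 -0.25   0.011]
 [ 0.598 -0.284  0.011]]
```

View pics/s7c.png

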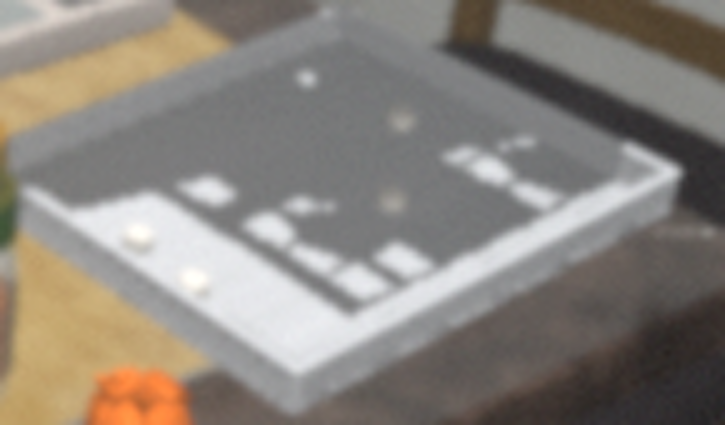

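All four stones seen earlier now lie in the pan: two lit at (138,237) and (193,283), two in shade at (400,120) and (392,202). The spot at (307,77) is light through a hole. I'll carry the basket back.

Call:
{"name": "drive_tool", "arguments": {
  "xyz": [
    [0.0035, -0.0016, 0],
    [0.0106, -0.0047, 0],
    [0.0212, -0.0094, 0],
    [0.0354, -0.0157, 0.003],
    [0.053, -0.0236, 0.008]
  ],
  "dr": [
    [0, 0, 0],
    [0, 0, 0],
    [0, 0, 0],
    [0, 0, 0],
    [0, 0, 0]
  ],
  "grip": [0.005, 0.005, 0.005, 0.005, 0.005]
}}

```text
clock: 19.88
tool_pos: [0.5729, -0.1922, 0.2642]
orientation: [2.425, 1.996, 0.001]
force: [0.0, -0.4, -4.5]
finger_gap: 0.0158
```

Call:
{"name": "drive_tool", "arguments": {
  "xyz": [
    [0.0177, -0.0079, 0.008],
    [0.0354, -0.0157, 0.016],
    [0.053, -0.0236, 0.024],
    [0.0707, -0.0314, 0.032],
    [0.0884, -0.0393, 0.04]
  ],
  "dr": [
    [0, 0, 0],
    [0, 0, 0],
    [0, 0, 0],
    [0, 0, 0],
    [0, 0, 0]
  ],
  "grip": [0.005, 0.005, 0.005, 0.005, 0.005]
}}

```text
clock: 20.3
tool_pos: [0.5505, -0.0967, 0.2233]
orientation: [-2.424, -1.998, -0.001]
force: [0.4, 0.1, -4.3]
finger_gap: 0.016
```

Call:
{"name": "drive_tool", "arguments": {
  "xyz": [
    [0.0177, -0.0079, 0.008],
    [0.0354, -0.0157, 0.016],
    [0.053, -0.0236, 0.024],
    [0.0707, -0.0314, 0.032],
    [0.0884, -0.0393, 0.037]
  ],
  "dr": [
    [0, 0, 0.4],
    [0, 0, 0.9],
    [0, 0, 1.4],
    [0, 0, 1.9],
    [0, 0, 2.2]
  ],
  "grip": [0.005, 0.005, 0.005, 0.005, 0.005]
}}

```text
clock: 20.72
tool_pos: [0.5282, -0.0025, 0.1856]
orientation: [-2.462, -1.95, 0.001]
force: [0.3, 0.5, -5.1]
finger_gap: 0.0154
```

Call:
{"name": "drive_tool", "arguments": {
  "xyz": [
    [0.0168, -0.0085, 0.002],
    [0.0301, -0.0153, 0.002],
    [0.0402, -0.0203, 0.002],
    [0.0468, -0.0237, 0.002],
    [0.0505, -0.0255, 0.002]
  ],
  "dr": [
    [0, 0, 0],
    [0, 0, 0],
    [0, 0, 0],
    [0, 0, 0],
    [0, 0, 0]
  ],
  "grip": [0.005, 0.005, 0.005, 0.005, 0.005]
}}

```text
clock: 21.13
tool_pos: [0.5161, 0.0515, 0.1849]
orientation: [2.462, 1.952, 0.001]
force: [0.1, 0.2, -4.2]
finger_gap: 0.0157
```

Call:
{"name": "drive_tool", "arguments": {
  "xyz": [
    [0, 0, 0],
    [0, 0, 0],
    [0, 0, 0],
    [0, 0, 0]
  ],
  "dr": [
    [0, 0, 0],
    [0, 0, 0],
    [0, 0, 0],
    [0, 0, 0]
  ],
  "grip": [0.005, 0.005, 0.005, 0.005]
}}

```text
clock: 21.47
tool_pos: [0.5167, 0.0496, 0.1847]
orientation: [2.464, 1.949, -0.0]
force: [-0.9, -0.5, -4.7]
finger_gap: 0.0159
```

```bash
cat > go.py <<'E'
import sys
from h import *
s=telemetry.get_obs(); R=Ro.from_rotvec(s['orientation']).as_matrix(); x,y,z,phi=map(float,sys.argv[1:])
p=np.degrees(np.arctan2(R[1,1],R[0,1])); d=np.array([x,y,z])-s['tool_pos']; print('tool shift',(R.T@d).round(4),'rz',round((p-phi+90)%180-90,2))
E
python3 st.py; python3 go.py .5163 .0523 .1108 -13.28
```

```text
21.47 [0.5167 0.0496 0.1847] q1,q6 [-0.008  0.225] F [-0.9 -0.5 -4.7] M [-0.09   0.099 -0.042] gap 0.0159 phi -13.32 down [ 0. -0. -1.]
tool shift [ 0.0025 -0.0011  0.0739] rz -0.04
```

Call:
{"name": "drive_tool", "arguments": {
  "xyz": [
    [0.001, 0, 0.005],
    [0.002, -0.001, 0.015],
    [0.0025, -0.0011, 0.03],
    [0.0025, -0.0011, 0.044],
    [0.0025, -0.0011, 0.054]
  ],
  "dr": [
    [0, 0, 0],
    [0, 0, 0],
    [0, 0, 0],
    [0, 0, 0],
    [0, 0, 0]
  ],
  "grip": [0.005, 0.005, 0.005, 0.005, 0.005]
}}

```text
clock: 21.88
tool_pos: [0.5148, 0.0528, 0.1281]
orientation: [-2.462, -1.949, 0.004]
force: [-0.5, 0.6, -6.0]
finger_gap: 0.0159
```

Call:
{"name": "drive_tool", "arguments": {
  "xyz": [
    [0, 0, 0.006],
    [0, 0, 0.009],
    [0, 0, 0.01],
    [0, 0, 0.01]
  ],
  "dr": [
    [0, 0, 0],
    [0, 0, 0],
    [0, 0, 0],
    [0, 0, 0]
  ],
  "grip": [0.005, 0.005, 0.005, 0.005]
}}

```text
clock: 22.22
tool_pos: [0.5163, 0.0529, 0.1209]
orientation: [2.463, 1.95, 0.001]
force: [0.7, 0.3, -5.2]
finger_gap: 0.0156
```

```bash
python3 st.py; python3 go.py .5163 .0523 .1108 -13.28
python3 - <<'E'
from h import *
c,im,D=snap('wrist','w8'); P=cloud(c,D); Z=P[:,:,2]
R=Ro.from_rotvec(telemetry.get_obs()['orientation']).as_matrix(); o=telemetry.get_obs()['tool_pos']
m=(Z>.03)&(Z<.12)&(np.hypot(P[:,:,0]-.516,P[:,:,1]-.052)<.15); m[250:]=0
q=P[m]; T=(q-o)@R  # tool frame: y along basket x, x along basket y
for lo,hi in[(-.125,-.09),(.09,.125)]:
    k=(T[:,1]>lo)&(T[:,1]<hi)&(T[:,2]<.035)&(T[:,2]>.015); f=np.polyfit(T[k,0],T[k,1],1); print('endwall',k.sum(),np.percentile(T[k,1],[2,50,98]).round(4),'yaw',np.degrees(f[0]).round(2),'z',np.median(T[k,2]),'slope z/x',np.degrees(np.polyfit(T[k,0],T[k,2],1)[0]))
E
```

```text
22.22 [0.5163 0.0529 0.1209] q1,q6 [-0.001  0.23 ] F [ 0.7  0.3 -5.2] M [-0.078  0.085 -0.031] gap 0.0156 phi -13.27 down [ 0.001 -0.    -1.   ]
tool shift [-0.0006  0.0001  0.0101] rz 0.01
endwall 21 [-0.1083 -0.1071 -0.1059] yaw 0.09 z 0.03470713662650123 slope z/x -0.09335498321553136
endwall 16 [0.1048 0.1061 0.1069] yaw 0.08 z 0.03488563502200205 slope z/x -0.11857688984613869
```

Call:
{"name": "drive_tool", "arguments": {
  "xyz": [
    [-0.0006, 0, 0.003],
    [-0.0006, 0, 0.005],
    [-0.0006, 0, 0.007],
    [-0.0006, 0, 0.009],
    [-0.0006, 0, 0.01]
  ],
  "dr": [
    [0, 0, 0],
    [0, 0, 0],
    [0, 0, 0],
    [0, 0, 0],
    [0, 0, 0]
  ],
  "grip": [0.005, 0.005, 0.005, 0.005, 0.005]
}}

```text
clock: 22.68
tool_pos: [0.516, 0.0522, 0.1113]
orientation: [2.463, 1.95, -0.0]
force: [-4.3, -0.5, 3.9]
finger_gap: 0.0161
```

Call:
{"name": "drive_tool", "arguments": {
  "xyz": [
    [0, 0, 0],
    [0, 0, 0],
    [0, 0, 0]
  ],
  "dr": [
    [0, 0, 0],
    [0, 0, 0],
    [0, 0, 0]
  ],
  "grip": [0.005, 0.005, 0.005]
}}

```text
clock: 22.93
tool_pos: [0.516, 0.0523, 0.1113]
orientation: [2.463, 1.95, 0.0]
force: [-2.9, -1.9, 1.5]
finger_gap: 0.0156
```

```bash
python3 st.py
```

```text
22.93 [0.516  0.0523 0.1113] q1,q6 [-0.003  0.229] F [-2.9 -1.9  1.5] M [-0.063  0.683  0.034] gap 0.0156 phi -13.26 down [ 0. -0. -1.]
```

Call:
{"name": "drive_tool", "arguments": {
  "xyz": [
    [0, 0, 0],
    [0, 0, 0],
    [0, 0, 0],
    [0, 0, 0]
  ],
  "dr": [
    [0, 0, 0],
    [0, 0, 0],
    [0, 0, 0],
    [0, 0, 0]
  ],
  "grip": [0.045, 0.045, 0.045, 0.045]
}}

```text
clock: 23.27
tool_pos: [0.5164, 0.0524, 0.111]
orientation: [2.463, 1.95, 0.002]
force: [0.3, 0.3, -0.5]
finger_gap: 0.0372
```

Call:
{"name": "drive_tool", "arguments": {
  "xyz": [
    [0, 0, -0.02],
    [0, 0, -0.06],
    [0, 0, -0.1],
    [-0.03, 0, -0.13],
    [-0.05, 0, -0.15]
  ],
  "dr": [
    [0, 0, 0],
    [0, 0, 0],
    [0, 0, 0],
    [0, 0, 0],
    [0, 0, 0]
  ],
  "grip": [0.045, 0.045, 0.045, 0.045, 0.045]
}}

```text
clock: 23.68
tool_pos: [0.5056, 0.0031, 0.2651]
orientation: [2.458, 1.95, 0.006]
force: [1.0, -0.5, 0.2]
finger_gap: 0.0452
```

Call:
{"name": "drive_tool", "arguments": {
  "xyz": [
    [-0.03, 0, 0],
    [-0.04, 0, 0],
    [-0.04, 0, 0],
    [-0.04, 0, 0]
  ],
  "dr": [
    [0, 0, 0],
    [0, 0, 0],
    [0, 0, 0],
    [0, 0, 0]
  ],
  "grip": [0.045, 0.045, 0.045, 0.045]
}}

```text
clock: 24.02
tool_pos: [0.4949, -0.0351, 0.2597]
orientation: [-2.463, -1.948, 0.0]
force: [0.0, -0.3, -0.5]
finger_gap: 0.045
```

```bash
python3 st.py
python3 - <<'E'
from h import *
c,im,D=snap('wrist','w9'); P=cloud(c,D); Z=P[:,:,2]
hsv=cv2.cvtColor(im,cv2.COLOR_RGB2HSV)
m=(Z>.03)&(Z<.1)&(np.hypot(P[:,:,0]-.516,P[:,:,1]-.052)<.15)&(hsv[:,:,0]>125)&(hsv[:,:,0]<170)&(hsv[:,:,1]>35)
n,l,s,ct=cv2.connectedComponentsWithStats(m.astype(np.uint8))
for i in range(1,n):
    if s[i,4]>150: q=P[l==i]; print('cake',ct[i].round(),s[i],q.max(0).round(3),q.min(0).round(3))
for (u,v) in proj(c,[[.516,.052,.141]]): print(u,v)
m=(Z>.13)&(Z<.16)&(np.hypot(P[:,:,0]-.516,P[:,:,1]-.052)<.04); q=P[m]; print('grip',q[:,2].mean(),cv2.minAreaRect(q[:,:2].astype(np.float32)))
cv2.imwrite('pics/w9.png',cv2.resize(im[0:320],(800,400))[:,:,::-1])
E
```

```text
24.02 [ 0.4949 -0.0351  0.2597] q1,q6 [-0.179  0.053] F [ 0.  -0.3 -0.5] M [-0.111  0.072  0.038] gap 0.045 phi -13.33 down [-0.001  0.001 -1.   ]
cake [389.  23.] [ 365    0   51   48 1247] [0.617 0.111 0.088] [0.569 0.069 0.036]
cake [255. 129.] [230 110  46  45 884] [0.464 0.046 0.084] [0.42  0.001 0.036]
cake [391. 152.] [ 370  131   44   46 1004] [ 0.595 -0.007  0.085] [ 0.55  -0.052  0.037]
318.80070126755777 82.12645529359592
grip 0.14146308296768875 ((0.5153250694274902, 0.05205991119146347), (0.05073599889874458, 0.01569746434688568), 77.14946746826172)
```

View pics/w9.png

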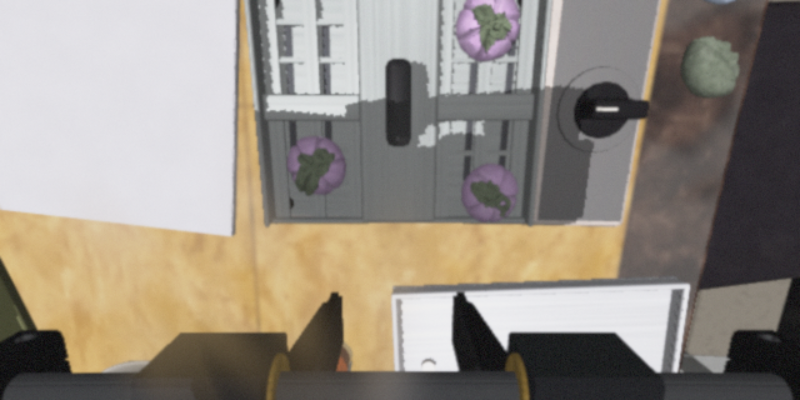

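Basket is seated again, its grip within 1 mm of the start pose, with no stones visible in any bay. Cakes are at crop (487,27), (316,165) and (490,192).

Run:
```python
from h import *
c,im,D=load('w9'); P=cloud(c,D); Z=P[:,:,2]
hsv=cv2.cvtColor(im,cv2.COLOR_RGB2HSV)
m=(Z>.03)&(Z<.1)&(np.hypot(P[:,:,0]-.516,P[:,:,1]-.052)<.15)&(hsv[:,:,0]>125)&(hsv[:,:,0]<170)&(hsv[:,:,1]>30)
n,l,s,ct=cv2.connectedComponentsWithStats(m.astype(np.uint8))
a=np.radians(-13.3); B=np.array([[np.cos(a),-np.sin(a)],[np.sin(a),np.cos(a)]]); o=np.array([.5163,.0523])
for i in range(1,n):
    if s[i,4]<150: continue
    uv=np.argwhere(l==i)[:,::-1].astype(np.float32); (cc,r)=cv2.minEnclosingCircle(uv)
    if s[i,1]==0: r=25.5; cc=(390.5,22.5)
    X=onplane(c,[cc],.066)[0]; b=(X[:2]-o)@B; print('cake',np.round(cc,0),round(r,1),X.round(4),'basket',b.round(4), 'leaf top z',np.nanmax(np.where(np.hypot(P[:,:,0]-X[0],P[:,:,1]-X[1])<.025,Z,0)).round(3))
    w=[]
    for ang in range(0,180,15):
        u=np.array([np.cos(np.radians(ang)),np.sin(np.radians(ang))]); v=np.array([-u[1],u[0]])
        pts=[b+sg*L*u+k*v for sg in(1,-1) for L in(.028,.041) for k in(-.011,.011)]
        mar=min(min(abs(p[0])-.030,.106-abs(p[0]),abs(p[1])-.010,.090-abs(p[1])) for p in pts); w.append((round(1000*mar,1),ang))
    print(sorted(w)[::-1][:5])
```

```text
cake [390.  22.] 25.5 [0.5931 0.0899 0.066 ] basket [0.0661 0.0543] leaf top z 0.092
[(np.float64(-1.0), 135), (np.float64(-1.0), 45), (np.float64(-4.9), 150), (np.float64(-4.9), 30), (np.float64(-4.9), 0)]
cake [253. 131.] 24.4 [0.4416 0.0243 0.066 ] basket [-0.0662 -0.0445] leaf top z 0.379
[(np.float64(-2.3), 135), (np.float64(-2.3), 45), (np.float64(-4.8), 150), (np.float64(-4.8), 30), (np.float64(-4.8), 0)]
cake [392. 154.] 23.8 [ 0.5736 -0.0304  0.066 ] basket [ 0.0748 -0.0673] leaf top z 0.379
[(np.float64(-9.8), 150), (np.float64(-9.8), 30), (np.float64(-9.8), 0), (np.float64(-11.2), 165), (np.float64(-11.2), 15)]
```

Call:
{"name": "drive_tool", "arguments": {
  "xyz": [
    [0.144, 0.0666, 0.04],
    [0.144, 0.0666, 0.04],
    [0.144, 0.0666, 0.04],
    [0.144, 0.0666, 0.04],
    [0.144, 0.0666, 0.04]
  ],
  "dr": [
    [0, 0, -30],
    [0, 0, -30],
    [0, 0, -30],
    [0, 0, -30],
    [0, 0, -30]
  ],
  "grip": [0.08, 0.08, 0.08, 0.08, 0.08]
}}

```text
clock: 24.48
tool_pos: [0.5937, 0.0955, 0.2156]
orientation: [-1.858, -2.526, 0.003]
force: [-0.7, 0.3, 0.2]
finger_gap: 0.0724
```

Call:
{"name": "drive_tool", "arguments": {
  "xyz": [
    [0, 0, 0],
    [0, 0, 0],
    [0, 0, 0],
    [0, 0, 0],
    [0, 0, 0]
  ],
  "dr": [
    [0, 0, -30],
    [0, 0, -30],
    [0, 0, -30],
    [0, 0, -30],
    [0, 0, -30]
  ],
  "grip": [0.08, 0.08, 0.08, 0.08, 0.08]
}}

```text
clock: 24.9
tool_pos: [0.5925, 0.0908, 0.2195]
orientation: [-1.151, -2.921, 0.001]
force: [-0.4, 0.3, 0.0]
finger_gap: 0.08
```

Call:
{"name": "drive_tool", "arguments": {
  "xyz": [
    [0, 0, 0],
    [0, 0, 0],
    [0, 0, 0],
    [0, 0, 0],
    [0, 0, 0]
  ],
  "dr": [
    [0, 0, -30],
    [0, 0, -30],
    [0, 0, -30],
    [0, 0, -30],
    [0, 0, -30]
  ],
  "grip": [0.08, 0.08, 0.08, 0.08, 0.08]
}}

```text
clock: 25.32
tool_pos: [0.5927, 0.0903, 0.22]
orientation: [-0.36, -3.12, 0.0]
force: [0.4, -0.4, -0.3]
finger_gap: 0.0802
```

```bash
python3 st.py
cat > cakes.py <<'E'
from h import *
import sys
def cakes(n,tag,zlo=.03,zhi=.1,ctr=(.516,.052),rad=.15,zb=.066):
    c,im,D=snap(n,tag); P=cloud(c,D); Z=P[:,:,2]; hsv=cv2.cvtColor(im,cv2.COLOR_RGB2HSV)
    m=(Z>zlo)&(Z<zhi)&(np.hypot(P[:,:,0]-ctr[0],P[:,:,1]-ctr[1])<rad)&(hsv[:,:,0]>125)&(hsv[:,:,0]<170)&(hsv[:,:,1]>30)
    N,l,s,ct=cv2.connectedComponentsWithStats(m.astype(np.uint8))
    for i in range(1,N):
        if s[i,4]<(150 if n=='wrist' else 30): continue
        uv=np.argwhere(l==i)[:,::-1].astype(np.float32); cc,r=cv2.minEnclosingCircle(uv); print(n,'cake',np.round(cc),round(r,1),s[i],onplane(c,[cc],zb)[0].round(4))
if __name__=='__main__': cakes('wrist',sys.argv[1]); cakes('top',sys.argv[1]+'t')
E
python3 cakes.py w10
```

```text
25.32 [0.5927 0.0903 0.22  ] q1,q6 [ 0.062 -1.279] F [ 0.4 -0.4 -0.3] M [-0.002  0.039 -0.007] gap 0.0802 phi 76.82 down [-0.001  0.    -1.   ]
wrist cake [196.  28.] 31.5 [ 167    0   59   59 1596] [0.4408 0.0234 0.066 ]
wrist cake [318. 184.] 25.1 [ 293  160   51   48 1187] [0.5924 0.0914 0.066 ]
wrist cake [185. 193.] 25.6 [ 160  170   51   46 1194] [ 0.5726 -0.0322  0.066 ]
top cake [340. 200.] 8.1 [333 193  16  15 135] [ 0.5719 -0.0305  0.066 ]
```

Call:
{"name": "drive_tool", "arguments": {
  "xyz": [
    [0, 0.001, 0.035],
    [0, 0.001, 0.07],
    [0, 0.001, 0.1],
    [0, 0.001, 0.12],
    [0, 0.001, 0.135]
  ],
  "dr": [
    [0, 0, 0],
    [0, 0, 0],
    [0, 0, 0],
    [0, 0, 0],
    [0, 0, 0]
  ],
  "grip": [0.08, 0.08, 0.08, 0.08, 0.08]
}}

```text
clock: 25.83
tool_pos: [0.5914, 0.0908, 0.0823]
orientation: [-0.368, -3.116, 0.001]
force: [-1.0, -1.6, 0.1]
finger_gap: 0.08
```

Call:
{"name": "drive_tool", "arguments": {
  "xyz": [
    [0, 0, 0.01],
    [0, 0, 0.018],
    [0, 0, 0.022],
    [0, 0, 0.022]
  ],
  "dr": [
    [0, 0, 0],
    [0, 0, 0],
    [0, 0, 0],
    [0, 0, 0]
  ],
  "grip": [0.08, 0.08, 0.08, 0.08]
}}

```text
clock: 26.17
tool_pos: [0.5932, 0.0907, 0.0633]
orientation: [-0.364, -3.12, 0.0]
force: [-0.7, 0.3, 0.1]
finger_gap: 0.0799
```

Call:
{"name": "drive_tool", "arguments": {
  "xyz": [
    [0, 0, 0],
    [0, 0, 0],
    [0, 0, 0],
    [0, 0, 0],
    [0, 0, 0]
  ],
  "dr": [
    [0, 0, 0],
    [0, 0, 0],
    [0, 0, 0],
    [0, 0, 0],
    [0, 0, 0]
  ],
  "grip": [0.07, 0.062, 0.055, 0.05, 0.045],
  "force": 5
}}

```text
clock: 26.58
tool_pos: [0.5937, 0.0906, 0.0643]
orientation: [0.363, 3.12, 0.0]
force: [-0.7, -0.4, 0.2]
finger_gap: 0.0521
```

Call:
{"name": "drive_tool", "arguments": {
  "xyz": [
    [0, 0, 0],
    [0, 0, 0],
    [0, 0, 0],
    [0, 0, 0],
    [0, 0, 0]
  ],
  "dr": [
    [0, 0, 0],
    [0, 0, 0],
    [0, 0, 0],
    [0, 0, 0],
    [0, 0, 0]
  ],
  "grip": [0.03, 0.03, 0.03, 0.03, 0.03]
}}

```text
clock: 27.0
tool_pos: [0.5936, 0.0906, 0.064]
orientation: [0.363, 3.12, -0.0]
force: [-0.1, -0.1, 1.9]
finger_gap: 0.0465
```

```bash
python3 st.py
```

```text
27.0 [0.5936 0.0906 0.064 ] q1,q6 [ 0.062 -1.277] F [-0.1 -0.1  1.9] M [-0.071  0.099 -0.001] gap 0.0465 phi 76.74 down [ 0. -0. -1.]
```

Call:
{"name": "drive_tool", "arguments": {
  "xyz": [
    [0, 0, -0.006],
    [0, 0, -0.018],
    [0, 0, -0.036],
    [0, 0, -0.056],
    [0, 0, -0.078]
  ],
  "dr": [
    [0, 0, 0],
    [0, 0, 0],
    [0, 0, 0],
    [0, 0, 0],
    [0, 0, 0]
  ],
  "grip": [0.03, 0.03, 0.03, 0.03, 0.03]
}}

```text
clock: 27.42
tool_pos: [0.5928, 0.0906, 0.1426]
orientation: [-0.363, -3.12, 0.0]
force: [0.6, 0.1, -0.4]
finger_gap: 0.0463
```

Call:
{"name": "drive_tool", "arguments": {
  "xyz": [
    [0, 0, -0.022],
    [0, 0, -0.042],
    [0, 0, -0.054],
    [0, 0, -0.06],
    [0, 0, -0.06]
  ],
  "dr": [
    [0, 0, 0],
    [0, 0, 0],
    [0, 0, 0],
    [0, 0, 0],
    [0, 0, 0]
  ],
  "grip": [0.03, 0.03, 0.03, 0.03, 0.03]
}}

```text
clock: 27.83
tool_pos: [0.5942, 0.0907, 0.2037]
orientation: [0.362, 3.117, 0.001]
force: [0.2, 0.1, 0.5]
finger_gap: 0.0463
```

Call:
{"name": "drive_tool", "arguments": {
  "xyz": [
    [0.0007, 0.006, 0],
    [0.002, 0.018, 0],
    [0.004, 0.038, 0],
    [0.007, 0.063, 0],
    [0.01, 0.09, 0]
  ],
  "dr": [
    [0, 0, 0],
    [0, 0, 0],
    [0, 0, 0],
    [0, 0, 0],
    [0, 0, 0]
  ],
  "grip": [0.03, 0.03, 0.03, 0.03, 0.03]
}}

```text
clock: 28.25
tool_pos: [0.6035, 0.1818, 0.1996]
orientation: [-0.364, -3.117, 0.001]
force: [0.5, -0.1, -0.8]
finger_gap: 0.0465
```

Call:
{"name": "drive_tool", "arguments": {
  "xyz": [
    [0.003, 0.027, 0],
    [0.006, 0.054, 0],
    [0.009, 0.08, 0],
    [0.011, 0.1, 0],
    [0.012, 0.111, 0]
  ],
  "dr": [
    [0, 0, 0],
    [0, 0, 0],
    [0, 0, 0],
    [0, 0, 0],
    [0, 0, 0]
  ],
  "grip": [0.03, 0.03, 0.03, 0.03, 0.03]
}}

```text
clock: 28.67
tool_pos: [0.6168, 0.2944, 0.1993]
orientation: [-0.359, -3.118, 0.001]
force: [-0.5, -0.2, -0.3]
finger_gap: 0.0465
```

Call:
{"name": "drive_tool", "arguments": {
  "xyz": [
    [0, 0, 0],
    [0, 0, 0],
    [0, 0, 0]
  ],
  "dr": [
    [0, 0, 0],
    [0, 0, 0],
    [0, 0, 0]
  ],
  "grip": [0.03, 0.03, 0.03]
}}

```text
clock: 28.92
tool_pos: [0.6177, 0.2905, 0.2009]
orientation: [-0.363, -3.12, 0.002]
force: [-0.5, -0.5, -0.7]
finger_gap: 0.0464
```

```bash
python3 st.py; python3 go.py .6181 .2916 .135 76.7
python3 - <<'E'
from h import *
c,im,D=snap('wrist','w11')
E
```

```text
28.92 [0.6177 0.2905 0.2009] q1,q6 [ 0.361 -0.978] F [-0.5 -0.5 -0.7] M [ 0.     0.033 -0.063] gap 0.0464 phi 76.71 down [-0.001 -0.001 -1.   ]
tool shift [-0.0002  0.0012  0.0659] rz 0.01
```

View pics/w11.png

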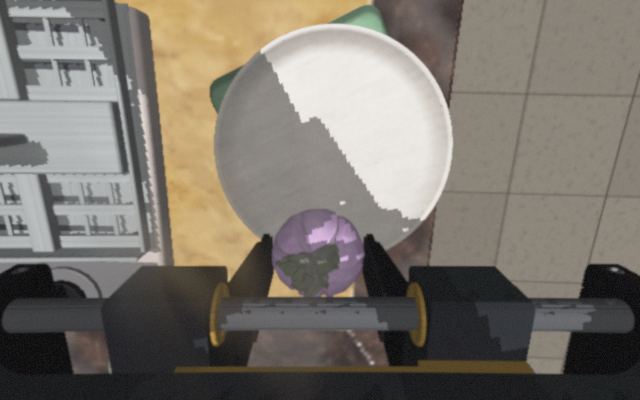

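Run:
```python
from h import *
c,im,D=load('w11'); P=cloud(c,D); Z=P[:,:,2]
m=(Z>.108)&(Z<.13)&(np.hypot(P[:,:,0]-.58,P[:,:,1]-.31)<.1); q=P[m]; print(np.median(q[:,2]),cv2.minEnclosingCircle(q[:,:2].astype(np.float32)),q.min(0),q.max(0))
print(onplane(c,[(334,140)],.121))
```

```text
0.11873207933516167 ((0.5811595320701599, 0.3102318048477173), 0.08294977247714996) [0.49833594 0.22814047 0.11566026] [0.66285917 0.39270454 0.12868739]
[[0.57212984 0.31350037 0.121     ]]
```

Call:
{"name": "drive_tool", "arguments": {
  "xyz": [
    [0, 0.0012, 0.01],
    [0, 0.0012, 0.028],
    [0, 0.0012, 0.046],
    [0, 0.0012, 0.056],
    [0, 0.0012, 0.06]
  ],
  "dr": [
    [0, 0, 0],
    [0, 0, 0],
    [0, 0, 0],
    [0, 0, 0],
    [0, 0, 0]
  ],
  "grip": [0.03, 0.03, 0.03, 0.03, 0.03]
}}

```text
clock: 29.38
tool_pos: [0.6169, 0.2912, 0.1385]
orientation: [-0.364, -3.116, 0.003]
force: [0.0, 0.5, -0.5]
finger_gap: 0.0464
```

Call:
{"name": "drive_tool", "arguments": {
  "xyz": [
    [0, 0, 0.003],
    [0, 0, 0.0055],
    [0, 0, 0.0055],
    [0, 0, 0.0055]
  ],
  "dr": [
    [0, 0, 0],
    [0, 0, 0],
    [0, 0, 0],
    [0, 0, 0]
  ],
  "grip": [0.03, 0.03, 0.03, 0.03]
}}

```text
clock: 29.72
tool_pos: [0.6188, 0.2926, 0.1372]
orientation: [0.363, 3.119, 0.001]
force: [0.4, 0.4, -0.3]
finger_gap: 0.0461
```

```bash
python3 st.py
```

```text
29.72 [0.6188 0.2926 0.1372] q1,q6 [ 0.363 -0.976] F [ 0.4  0.4 -0.3] M [ 0.017 -0.004  0.059] gap 0.0461 phi 76.73 down [ 0.001  0.001 -1.   ]
```

Call:
{"name": "drive_tool", "arguments": {
  "xyz": [
    [0, 0, 0],
    [0, 0, 0],
    [0, 0, 0],
    [0, 0, 0],
    [0, 0, 0]
  ],
  "dr": [
    [0, 0, 0],
    [0, 0, 0],
    [0, 0, 0],
    [0, 0, 0],
    [0, 0, 0]
  ],
  "grip": [0.048, 0.052, 0.056, 0.06, 0.06]
}}

```text
clock: 30.13
tool_pos: [0.6184, 0.2925, 0.1364]
orientation: [0.363, 3.12, 0.0]
force: [-0.6, 0.9, 0.7]
finger_gap: 0.0591
```

Call:
{"name": "drive_tool", "arguments": {
  "xyz": [
    [0, 0, -0.01],
    [0, 0, -0.03],
    [0, 0, -0.06],
    [0, 0, -0.085],
    [0, 0, -0.09]
  ],
  "dr": [
    [0, 0, 0],
    [0, 0, 0],
    [0, 0, 0],
    [0, 0, 0],
    [0, 0, 0]
  ],
  "grip": [0.062, 0.062, 0.062, 0.062, 0.062]
}}

```text
clock: 30.55
tool_pos: [0.6207, 0.2934, 0.2335]
orientation: [0.362, 3.112, 0.007]
force: [0.5, 0.9, 1.1]
finger_gap: 0.0621
```

```bash
python3 st.py; python3 -c "
from cakes import *
cakes('wrist','w12',.11,.18,(.581,.31),.11,.136)"; python3 go.py .5726 -.0315 .15 76.7; python3 go.py .441 .024 .15 76.7
```

```text
30.55 [0.6207 0.2934 0.2335] q1,q6 [ 0.363 -0.976] F [0.5 0.9 1.1] M [ 0.005 -0.039  0.005] gap 0.0621 phi 76.74 down [ 0.009  0.003 -1.   ]
wrist cake [316. 198.] 29.7 [ 287  169   59   57 1603] [0.6188 0.2938 0.136 ]
tool shift [-0.0273 -0.3276  0.0809] rz 0.04
tool shift [ 0.1135 -0.3037  0.08  ] rz 0.04
```

Call:
{"name": "drive_tool", "arguments": {
  "xyz": [
    [-0.0136, -0.164, 0],
    [-0.0136, -0.164, 0],
    [-0.0136, -0.164, 0],
    [-0.0136, -0.164, 0],
    [-0.0136, -0.164, 0]
  ],
  "dr": [
    [0, 0, 0],
    [0, 0, 0],
    [0, 0, 0],
    [0, 0, 0],
    [0, 0, 0]
  ],
  "grip": [0.08, 0.08, 0.08, 0.08, 0.08]
}}

```text
clock: 31.02
tool_pos: [0.5925, 0.1241, 0.2247]
orientation: [-0.371, -3.117, 0.005]
force: [0.7, -0.2, 0.1]
finger_gap: 0.0798
```

Call:
{"name": "drive_tool", "arguments": {
  "xyz": [
    [-0.0136, -0.164, 0.03],
    [-0.0136, -0.164, 0.03],
    [-0.0136, -0.164, 0.03],
    [-0.0136, -0.164, 0.03],
    [-0.0136, -0.164, 0.03]
  ],
  "dr": [
    [0, 0, 0],
    [0, 0, 0],
    [0, 0, 0],
    [0, 0, 0],
    [0, 0, 0]
  ],
  "grip": [0.08, 0.08, 0.08, 0.08, 0.08]
}}

```text
clock: 31.43
tool_pos: [0.567, -0.0383, 0.193]
orientation: [-0.371, -3.115, 0.004]
force: [-0.0, 0.5, -0.6]
finger_gap: 0.0804
```

Call:
{"name": "drive_tool", "arguments": {
  "xyz": [
    [0, 0, 0],
    [0, 0, 0],
    [0, 0, 0]
  ],
  "dr": [
    [0, 0, 0],
    [0, 0, 0],
    [0, 0, 0]
  ],
  "grip": [0.08, 0.08, 0.08]
}}

```text
clock: 31.68
tool_pos: [0.5697, -0.0319, 0.196]
orientation: [-0.361, -3.121, -0.001]
force: [1.0, 0.5, 0.5]
finger_gap: 0.08
```

```bash
python3 st.py; python3 -c "
from cakes import *
cakes('wrist','w13')"; python3 go.py .5726 -.0315 .064 76.7
```

```text
31.68 [ 0.5697 -0.0319  0.196 ] q1,q6 [-0.15  -1.491] F [1.  0.5 0.5] M [ 0.043 -0.044 -0.023] gap 0.08 phi 76.81 down [-0.  0. -1.]
wrist cake [351.  18.] 32.2 [ 319    0   62   49 1280] [0.4434 0.0245 0.066 ]
wrist cake [320. 194.] 27.8 [ 292  169   55   50 1287] [ 0.5726 -0.0303  0.066 ]
tool shift [-0.0026  0.0008  0.1322] rz 0.14
```

Call:
{"name": "drive_tool", "arguments": {
  "xyz": [
    [-0.0026, 0.0015, 0.035],
    [-0.0026, 0.0015, 0.065],
    [-0.0026, 0.0015, 0.09],
    [-0.0026, 0.0015, 0.11],
    [-0.0026, 0.0015, 0.12]
  ],
  "dr": [
    [0, 0, 0],
    [0, 0, 0],
    [0, 0, 0],
    [0, 0, 0],
    [0, 0, 0]
  ],
  "grip": [0.08, 0.08, 0.08, 0.08, 0.08]
}}

```text
clock: 32.15
tool_pos: [0.5707, -0.0304, 0.0729]
orientation: [-0.359, -3.116, -0.0]
force: [-0.7, 0.1, 0.2]
finger_gap: 0.0802
```

Call:
{"name": "drive_tool", "arguments": {
  "xyz": [
    [0, 0, 0.006],
    [0, 0, 0.01],
    [0, 0, 0.012],
    [0, 0, 0.012]
  ],
  "dr": [
    [0, 0, 0],
    [0, 0, 0],
    [0, 0, 0],
    [0, 0, 0]
  ],
  "grip": [0.08, 0.08, 0.08, 0.08]
}}

```text
clock: 32.48
tool_pos: [0.5732, -0.0321, 0.0651]
orientation: [0.362, 3.119, -0.0]
force: [-0.3, -0.3, -0.1]
finger_gap: 0.0801
```

Call:
{"name": "drive_tool", "arguments": {
  "xyz": [
    [0, 0, 0],
    [0, 0, 0],
    [0, 0, 0],
    [0, 0, 0],
    [0, 0, 0]
  ],
  "dr": [
    [0, 0, 0],
    [0, 0, 0],
    [0, 0, 0],
    [0, 0, 0],
    [0, 0, 0]
  ],
  "grip": [0.07, 0.062, 0.055, 0.05, 0.045]
}}

```text
clock: 32.9
tool_pos: [0.5726, -0.0323, 0.0645]
orientation: [0.363, 3.12, -0.0]
force: [-0.2, 0.5, -0.7]
finger_gap: 0.0518
```

Call:
{"name": "drive_tool", "arguments": {
  "xyz": [
    [0, 0, 0],
    [0, 0, 0],
    [0, 0, 0],
    [0, 0, 0],
    [0, 0, 0]
  ],
  "dr": [
    [0, 0, 0],
    [0, 0, 0],
    [0, 0, 0],
    [0, 0, 0],
    [0, 0, 0]
  ],
  "grip": [0.03, 0.03, 0.03, 0.03, 0.03]
}}

```text
clock: 33.32
tool_pos: [0.5726, -0.0319, 0.0644]
orientation: [0.363, 3.12, 0.001]
force: [0.2, 2.2, 2.3]
finger_gap: 0.0468
```

Call:
{"name": "drive_tool", "arguments": {
  "xyz": [
    [0, 0, -0.006],
    [0, 0, -0.018],
    [0, 0, -0.036],
    [0, 0, -0.056],
    [0, 0, -0.078]
  ],
  "dr": [
    [0, 0, 0],
    [0, 0, 0],
    [0, 0, 0],
    [0, 0, 0],
    [0, 0, 0]
  ],
  "grip": [0.03, 0.03, 0.03, 0.03, 0.03]
}}

```text
clock: 33.73
tool_pos: [0.5719, -0.0325, 0.1432]
orientation: [-0.363, -3.12, 0.001]
force: [-0.1, -0.6, 0.2]
finger_gap: 0.0467
```

Call:
{"name": "drive_tool", "arguments": {
  "xyz": [
    [0, 0, -0.022],
    [0, 0, -0.045],
    [0, 0, -0.065],
    [0, 0, -0.074],
    [0, 0, -0.076]
  ],
  "dr": [
    [0, 0, 0],
    [0, 0, 0],
    [0, 0, 0],
    [0, 0, 0],
    [0, 0, 0]
  ],
  "grip": [0.03, 0.03, 0.03, 0.03, 0.03]
}}

```text
clock: 34.15
tool_pos: [0.5737, -0.0326, 0.2217]
orientation: [0.362, 3.115, -0.001]
force: [-0.2, -1.2, 0.1]
finger_gap: 0.0469
```

```bash
python3 st.py; python3 go.py .5873 .3348 .2 76.7
```

```text
34.15 [ 0.5737 -0.0326  0.2217] q1,q6 [-0.15  -1.489] F [-0.2 -1.2  0.1] M [ 0.037  0.03  -0.016] gap 0.0469 phi 76.73 down [ 0.005 -0.001 -1.   ]
tool shift [0.0712 0.3607 0.0213] rz 0.03
```

Call:
{"name": "drive_tool", "arguments": {
  "xyz": [
    [0.0008, 0.0042, 0],
    [0.0025, 0.0127, 0],
    [0.005, 0.0255, 0],
    [0.0084, 0.0424, 0],
    [0.0126, 0.0637, 0]
  ],
  "dr": [
    [0, 0, 0],
    [0, 0, 0],
    [0, 0, 0],
    [0, 0, 0],
    [0, 0, 0]
  ],
  "grip": [0.03, 0.03, 0.03, 0.03, 0.03]
}}

```text
clock: 34.57
tool_pos: [0.5739, 0.0339, 0.2163]
orientation: [-0.364, -3.117, 0.0]
force: [1.1, 0.5, 0.2]
finger_gap: 0.0469
```

Call:
{"name": "drive_tool", "arguments": {
  "xyz": [
    [0.0046, 0.0233, 0],
    [0.0092, 0.0467, 0],
    [0.0138, 0.07, 0],
    [0.0184, 0.0934, 0],
    [0.023, 0.1167, 0]
  ],
  "dr": [
    [0, 0, 0],
    [0, 0, 0],
    [0, 0, 0],
    [0, 0, 0],
    [0, 0, 0]
  ],
  "grip": [0.03, 0.03, 0.03, 0.03, 0.03]
}}

```text
clock: 34.98
tool_pos: [0.578, 0.1539, 0.2163]
orientation: [-0.361, -3.118, 0.001]
force: [0.9, -0.3, 0.6]
finger_gap: 0.0471
```

Call:
{"name": "drive_tool", "arguments": {
  "xyz": [
    [0.0046, 0.0233, 0],
    [0.0092, 0.0467, 0],
    [0.0138, 0.07, 0],
    [0.0184, 0.0934, 0],
    [0.023, 0.1167, 0]
  ],
  "dr": [
    [0, 0, 0],
    [0, 0, 0],
    [0, 0, 0],
    [0, 0, 0],
    [0, 0, 0]
  ],
  "grip": [0.03, 0.03, 0.03, 0.03, 0.03]
}}

```text
clock: 35.4
tool_pos: [0.5821, 0.2727, 0.2162]
orientation: [-0.361, -3.118, 0.002]
force: [-0.1, 0.6, -0.0]
finger_gap: 0.047
```

Call:
{"name": "drive_tool", "arguments": {
  "xyz": [
    [0.0042, 0.0212, 0],
    [0.0075, 0.0382, 0],
    [0.01, 0.0509, 0],
    [0.0117, 0.0594, 0],
    [0.0126, 0.0637, 0]
  ],
  "dr": [
    [0, 0, 0],
    [0, 0, 0],
    [0, 0, 0],
    [0, 0, 0],
    [0, 0, 0]
  ],
  "grip": [0.03, 0.03, 0.03, 0.03, 0.03]
}}

```text
clock: 35.82
tool_pos: [0.5855, 0.3365, 0.2174]
orientation: [-0.361, -3.12, 0.001]
force: [-0.1, -0.3, 0.2]
finger_gap: 0.0469
```

Call:
{"name": "drive_tool", "arguments": {
  "xyz": [
    [0, 0, 0],
    [0, 0, 0],
    [0, 0, 0]
  ],
  "dr": [
    [0, 0, 0],
    [0, 0, 0],
    [0, 0, 0]
  ],
  "grip": [0.03, 0.03, 0.03]
}}

```text
clock: 36.07
tool_pos: [0.5861, 0.3345, 0.2182]
orientation: [0.364, 3.12, -0.0]
force: [-0.2, -0.2, -0.1]
finger_gap: 0.047
```

```bash
python3 st.py; python3 go.py .5873 .3348 .135 76.7
```

```text
36.07 [0.5861 0.3345 0.2182] q1,q6 [ 0.439 -0.899] F [-0.2 -0.2 -0.1] M [ 0.022  0.007 -0.017] gap 0.047 phi 76.68 down [ 0. -0. -1.]
tool shift [-0.0011  0.0006  0.0832] rz -0.02
```

Call:
{"name": "drive_tool", "arguments": {
  "xyz": [
    [-0.001, 0.0006, 0.012],
    [-0.001, 0.0006, 0.032],
    [-0.001, 0.0006, 0.052],
    [-0.001, 0.0006, 0.068],
    [-0.001, 0.0006, 0.076]
  ],
  "dr": [
    [0, 0, 0],
    [0, 0, 0],
    [0, 0, 0],
    [0, 0, 0],
    [0, 0, 0]
  ],
  "grip": [0.03, 0.03, 0.03, 0.03, 0.03]
}}

```text
clock: 36.48
tool_pos: [0.5856, 0.3342, 0.1383]
orientation: [-0.364, -3.116, 0.004]
force: [0.5, -0.1, -0.7]
finger_gap: 0.047
```

Call:
{"name": "drive_tool", "arguments": {
  "xyz": [
    [0, 0, 0.004],
    [0, 0, 0.007],
    [0, 0, 0.0075],
    [0, 0, 0.0075],
    [0, 0, 0.0075]
  ],
  "dr": [
    [0, 0, 0],
    [0, 0, 0],
    [0, 0, 0],
    [0, 0, 0],
    [0, 0, 0]
  ],
  "grip": [0.03, 0.03, 0.03, 0.03, 0.03]
}}

```text
clock: 36.9
tool_pos: [0.5877, 0.336, 0.1358]
orientation: [0.363, 3.119, 0.002]
force: [0.2, 0.3, -0.7]
finger_gap: 0.0472
```

Call:
{"name": "drive_tool", "arguments": {
  "xyz": [
    [0, 0, 0],
    [0, 0, 0],
    [0, 0, 0],
    [0, 0, 0],
    [0, 0, 0]
  ],
  "dr": [
    [0, 0, 0],
    [0, 0, 0],
    [0, 0, 0],
    [0, 0, 0],
    [0, 0, 0]
  ],
  "grip": [0.048, 0.052, 0.056, 0.06, 0.06]
}}

```text
clock: 37.32
tool_pos: [0.5871, 0.3357, 0.1348]
orientation: [0.363, 3.12, 0.0]
force: [-0.4, -0.4, 0.5]
finger_gap: 0.0593
```

Call:
{"name": "drive_tool", "arguments": {
  "xyz": [
    [0, 0, -0.01],
    [0, 0, -0.03],
    [0, 0, -0.06],
    [0, 0, -0.085],
    [0, 0, -0.09]
  ],
  "dr": [
    [0, 0, 0],
    [0, 0, 0],
    [0, 0, 0],
    [0, 0, 0],
    [0, 0, 0]
  ],
  "grip": [0.062, 0.062, 0.062, 0.062, 0.062]
}}

```text
clock: 37.73
tool_pos: [0.5893, 0.3369, 0.2319]
orientation: [0.362, 3.112, 0.008]
force: [0.5, 1.0, 1.4]
finger_gap: 0.0622
```

```bash
python3 st.py; python3 -c "
from cakes import *
cakes('wrist','w14',.11,.18,(.581,.31),.11,.136)"; python3 go.py .4425 .0242 .2 76.7
```

```text
37.73 [0.5893 0.3369 0.2319] q1,q6 [ 0.44  -0.899] F [0.5 1.  1.4] M [ 0.017 -0.01   0.021] gap 0.0622 phi 76.74 down [ 0.009  0.004 -1.   ]
wrist cake [315. 196.] 30.4 [ 285  169   61   56 1586] [0.5853 0.3367 0.136 ]
wrist cake [273. 246.] 28.4 [ 249  219   53   55 1433] [0.6183 0.2941 0.136 ]
tool shift [ 0.0712 -0.338   0.0284] rz 0.04
```

Call:
{"name": "drive_tool", "arguments": {
  "xyz": [
    [0.0356, -0.169, 0],
    [0.0356, -0.169, 0],
    [0.0356, -0.169, 0],
    [0.0356, -0.169, 0],
    [0.0356, -0.169, 0]
  ],
  "dr": [
    [0, 0, 0],
    [0, 0, 0],
    [0, 0, 0],
    [0, 0, 0],
    [0, 0, 0]
  ],
  "grip": [0.08, 0.08, 0.08, 0.08, 0.08]
}}

```text
clock: 38.2
tool_pos: [0.5104, 0.1752, 0.2226]
orientation: [-0.367, -3.117, 0.005]
force: [0.7, -0.1, -0.3]
finger_gap: 0.0794
```

Call:
{"name": "drive_tool", "arguments": {
  "xyz": [
    [0.0356, -0.169, 0.03],
    [0.0356, -0.169, 0.03],
    [0.0356, -0.169, 0.03],
    [0.0356, -0.169, 0.03],
    [0.0356, -0.169, 0.03]
  ],
  "dr": [
    [0, 0, 0],
    [0, 0, 0],
    [0, 0, 0],
    [0, 0, 0],
    [0, 0, 0]
  ],
  "grip": [0.08, 0.08, 0.08, 0.08, 0.08]
}}

```text
clock: 38.62
tool_pos: [0.437, 0.0198, 0.192]
orientation: [-0.368, -3.116, 0.003]
force: [0.6, 0.6, -0.6]
finger_gap: 0.0798
```

Call:
{"name": "drive_tool", "arguments": {
  "xyz": [
    [0, 0, 0],
    [0, 0, 0],
    [0, 0, 0]
  ],
  "dr": [
    [0, 0, 0],
    [0, 0, 0],
    [0, 0, 0]
  ],
  "grip": [0.08, 0.08, 0.08]
}}

```text
clock: 38.87
tool_pos: [0.4408, 0.0239, 0.1949]
orientation: [0.361, 3.12, 0.001]
force: [0.4, 0.2, 0.2]
finger_gap: 0.08
```

```bash
python3 st.py; python3 -c "
from cakes import *
cakes('wrist','w15')"; python3 go.py .4425 .0242 .064 76.7
```

```text
38.87 [0.4408 0.0239 0.1949] q1,q6 [-0.068 -1.408] F [0.4 0.2 0.2] M [ 0.023 -0.049  0.02 ] gap 0.08 phi 76.79 down [ 0.     0.001 -1.   ]
wrist cake [318. 190.] 25.3 [296 166  47  43 807] [0.4403 0.0251 0.066 ]
wrist cake [304. 206.] 17.1 [291 195  28  23 193] [0.4511 0.0104 0.066 ]
tool shift [-0.0015  0.0004  0.131 ] rz 0.13
```

Call:
{"name": "drive_tool", "arguments": {
  "xyz": [
    [-0.001, 0.0007, 0.035],
    [-0.001, 0.0007, 0.065],
    [-0.001, 0.0007, 0.09],
    [-0.001, 0.0007, 0.11],
    [-0.001, 0.0007, 0.12]
  ],
  "dr": [
    [0, 0, 0],
    [0, 0, 0],
    [0, 0, 0],
    [0, 0, 0],
    [0, 0, 0]
  ],
  "grip": [0.08, 0.08, 0.08, 0.08, 0.08]
}}

```text
clock: 39.33
tool_pos: [0.4399, 0.0249, 0.0717]
orientation: [-0.359, -3.116, 0.0]
force: [0.2, -0.7, -0.3]
finger_gap: 0.08
```

Call:
{"name": "drive_tool", "arguments": {
  "xyz": [
    [0, 0, 0.006],
    [0, 0, 0.01],
    [0, 0, 0.011],
    [0, 0, 0.011]
  ],
  "dr": [
    [0, 0, 0],
    [0, 0, 0],
    [0, 0, 0],
    [0, 0, 0]
  ],
  "grip": [0.08, 0.08, 0.08, 0.08]
}}

```text
clock: 39.67
tool_pos: [0.4422, 0.0236, 0.0646]
orientation: [0.362, 3.119, 0.0]
force: [0.6, 0.3, 0.2]
finger_gap: 0.0802
```

Call:
{"name": "drive_tool", "arguments": {
  "xyz": [
    [0, 0, 0],
    [0, 0, 0],
    [0, 0, 0],
    [0, 0, 0],
    [0, 0, 0]
  ],
  "dr": [
    [0, 0, 0],
    [0, 0, 0],
    [0, 0, 0],
    [0, 0, 0],
    [0, 0, 0]
  ],
  "grip": [0.07, 0.062, 0.055, 0.05, 0.045]
}}

```text
clock: 40.08
tool_pos: [0.4415, 0.0234, 0.064]
orientation: [0.363, 3.12, 0.0]
force: [0.4, 0.5, -0.3]
finger_gap: 0.0517
```

Call:
{"name": "drive_tool", "arguments": {
  "xyz": [
    [0, 0, 0],
    [0, 0, 0],
    [0, 0, 0],
    [0, 0, 0],
    [0, 0, 0]
  ],
  "dr": [
    [0, 0, 0],
    [0, 0, 0],
    [0, 0, 0],
    [0, 0, 0],
    [0, 0, 0]
  ],
  "grip": [0.03, 0.03, 0.03, 0.03, 0.03]
}}

```text
clock: 40.5
tool_pos: [0.4414, 0.0234, 0.0638]
orientation: [0.363, 3.12, -0.0]
force: [-1.0, -0.2, 2.3]
finger_gap: 0.0452
```

Call:
{"name": "drive_tool", "arguments": {
  "xyz": [
    [0, 0, -0.006],
    [0, 0, -0.018],
    [0, 0, -0.036],
    [0, 0, -0.056],
    [0, 0, -0.078]
  ],
  "dr": [
    [0, 0, 0],
    [0, 0, 0],
    [0, 0, 0],
    [0, 0, 0],
    [0, 0, 0]
  ],
  "grip": [0.03, 0.03, 0.03, 0.03, 0.03]
}}

```text
clock: 40.92
tool_pos: [0.4406, 0.0237, 0.142]
orientation: [-0.363, -3.119, -0.0]
force: [0.4, -0.3, -0.6]
finger_gap: 0.0449
```

Call:
{"name": "drive_tool", "arguments": {
  "xyz": [
    [0, 0, -0.022],
    [0, 0, -0.045],
    [0, 0, -0.065],
    [0, 0, -0.074],
    [0, 0, -0.076]
  ],
  "dr": [
    [0, 0, 0],
    [0, 0, 0],
    [0, 0, 0],
    [0, 0, 0],
    [0, 0, 0]
  ],
  "grip": [0.03, 0.03, 0.03, 0.03, 0.03]
}}

```text
clock: 41.33
tool_pos: [0.4424, 0.0235, 0.2202]
orientation: [0.362, 3.116, 0.001]
force: [0.9, 0.5, -0.6]
finger_gap: 0.0454
```

```bash
python3 st.py; python3 go.py .5403 .3100 .2 76.7
```

```text
41.33 [0.4424 0.0235 0.2202] q1,q6 [-0.068 -1.408] F [ 0.9  0.5 -0.6] M [ 0.04  -0.052  0.001] gap 0.0454 phi 76.74 down [ 0.004 -0.    -1.   ]
tool shift [-0.0295  0.3013  0.0205] rz 0.04
```

Call:
{"name": "drive_tool", "arguments": {
  "xyz": [
    [-0.0004, 0.0038, 0],
    [-0.0011, 0.0113, 0],
    [-0.0022, 0.0226, 0],
    [-0.0037, 0.0377, 0],
    [-0.0055, 0.0565, 0]
  ],
  "dr": [
    [0, 0, 0],
    [0, 0, 0],
    [0, 0, 0],
    [0, 0, 0],
    [0, 0, 0]
  ],
  "grip": [0.03, 0.03, 0.03, 0.03, 0.03]
}}

```text
clock: 41.75
tool_pos: [0.4592, 0.0783, 0.216]
orientation: [-0.364, -3.118, 0.0]
force: [0.6, -0.7, -0.0]
finger_gap: 0.0452
```

Call:
{"name": "drive_tool", "arguments": {
  "xyz": [
    [-0.0018, 0.0188, 0],
    [-0.0037, 0.0377, 0],
    [-0.0055, 0.0565, 0],
    [-0.0074, 0.0753, 0],
    [-0.0092, 0.0942, 0]
  ],
  "dr": [
    [0, 0, 0],
    [0, 0, 0],
    [0, 0, 0],
    [0, 0, 0],
    [0, 0, 0]
  ],
  "grip": [0.03, 0.03, 0.03, 0.03, 0.03]
}}

```text
clock: 42.17
tool_pos: [0.4896, 0.1688, 0.2158]
orientation: [-0.361, -3.118, 0.001]
force: [-1.1, -0.0, 0.2]
finger_gap: 0.0451
```

Call:
{"name": "drive_tool", "arguments": {
  "xyz": [
    [-0.0018, 0.0188, 0],
    [-0.0037, 0.0377, 0],
    [-0.0055, 0.0565, 0],
    [-0.0074, 0.0753, 0],
    [-0.0092, 0.0942, 0]
  ],
  "dr": [
    [0, 0, 0],
    [0, 0, 0],
    [0, 0, 0],
    [0, 0, 0],
    [0, 0, 0]
  ],
  "grip": [0.03, 0.03, 0.03, 0.03, 0.03]
}}

```text
clock: 42.58
tool_pos: [0.52, 0.2583, 0.2156]
orientation: [-0.361, -3.118, 0.002]
force: [0.1, 0.0, -0.4]
finger_gap: 0.0449
```

Call:
{"name": "drive_tool", "arguments": {
  "xyz": [
    [-0.0018, 0.0188, 0],
    [-0.0033, 0.0339, 0],
    [-0.0044, 0.0452, 0],
    [-0.0052, 0.0527, 0],
    [-0.0055, 0.0565, 0]
  ],
  "dr": [
    [0, 0, 0],
    [0, 0, 0],
    [0, 0, 0],
    [0, 0, 0],
    [0, 0, 0]
  ],
  "grip": [0.03, 0.03, 0.03, 0.03, 0.03]
}}

```text
clock: 43.0
tool_pos: [0.539, 0.3111, 0.2169]
orientation: [-0.361, -3.12, 0.001]
force: [-0.2, 0.5, -0.0]
finger_gap: 0.0453
```

Call:
{"name": "drive_tool", "arguments": {
  "xyz": [
    [0, 0, 0],
    [0, 0, 0],
    [0, 0, 0]
  ],
  "dr": [
    [0, 0, 0],
    [0, 0, 0],
    [0, 0, 0]
  ],
  "grip": [0.03, 0.03, 0.03]
}}

```text
clock: 43.25
tool_pos: [0.539, 0.3095, 0.2178]
orientation: [0.364, 3.12, -0.0]
force: [0.2, 0.0, -0.1]
finger_gap: 0.0449
```

```bash
python3 st.py; python3 go.py .5403 .3100 .135 76.7
```

```text
43.25 [0.539  0.3095 0.2178] q1,q6 [ 0.435 -0.904] F [ 0.2  0.  -0.1] M [ 0.013  0.017 -0.015] gap 0.0449 phi 76.7 down [ 0. -0. -1.]
tool shift [-0.0011  0.0008  0.0828] rz -0.0
```

Call:
{"name": "drive_tool", "arguments": {
  "xyz": [
    [0, 0.0006, 0.012],
    [0, 0.0006, 0.032],
    [0, 0.0006, 0.052],
    [0, 0.0006, 0.068],
    [0, 0.0006, 0.076]
  ],
  "dr": [
    [0, 0, 0],
    [0, 0, 0],
    [0, 0, 0],
    [0, 0, 0],
    [0, 0, 0]
  ],
  "grip": [0.03, 0.03, 0.03, 0.03, 0.03]
}}

```text
clock: 43.67
tool_pos: [0.5375, 0.3094, 0.138]
orientation: [-0.363, -3.117, 0.004]
force: [-0.2, -0.0, -1.0]
finger_gap: 0.045
```

Call:
{"name": "drive_tool", "arguments": {
  "xyz": [
    [0, 0, 0.004],
    [0, 0, 0.006],
    [0, 0, 0.007],
    [0, 0, 0.007],
    [0, 0, 0.007]
  ],
  "dr": [
    [0, 0, 0],
    [0, 0, 0],
    [0, 0, 0],
    [0, 0, 0],
    [0, 0, 0]
  ],
  "grip": [0.03, 0.03, 0.03, 0.03, 0.03]
}}

```text
clock: 44.08
tool_pos: [0.5398, 0.311, 0.1359]
orientation: [0.363, 3.119, 0.002]
force: [-0.5, -0.7, -0.1]
finger_gap: 0.045
```

Call:
{"name": "drive_tool", "arguments": {
  "xyz": [
    [0, 0, 0],
    [0, 0, 0],
    [0, 0, 0],
    [0, 0, 0],
    [0, 0, 0]
  ],
  "dr": [
    [0, 0, 0],
    [0, 0, 0],
    [0, 0, 0],
    [0, 0, 0],
    [0, 0, 0]
  ],
  "grip": [0.048, 0.052, 0.056, 0.06, 0.06]
}}

```text
clock: 44.5
tool_pos: [0.5392, 0.3108, 0.1348]
orientation: [0.363, 3.12, 0.0]
force: [-0.3, 0.1, -0.2]
finger_gap: 0.0591
```

Call:
{"name": "drive_tool", "arguments": {
  "xyz": [
    [0, 0, -0.01],
    [0, 0, -0.03],
    [0, 0, -0.06],
    [0, 0, -0.1],
    [0, 0, -0.14]
  ],
  "dr": [
    [0, 0, 0],
    [0, 0, 0],
    [0, 0, 0],
    [0, 0, 0],
    [0, 0, 0]
  ],
  "grip": [0.062, 0.062, 0.062, 0.062, 0.062]
}}

```text
clock: 44.92
tool_pos: [0.5384, 0.3104, 0.2758]
orientation: [-0.363, -3.119, 0.002]
force: [0.9, 0.2, 0.9]
finger_gap: 0.0619
```

Call:
{"name": "drive_tool", "arguments": {
  "xyz": [
    [0.1, 0, -0.04],
    [0.1, 0, -0.04],
    [0.1, 0, -0.04],
    [0.1, 0, -0.04],
    [0.1, 0, -0.04]
  ],
  "dr": [
    [0, 0, 0],
    [0, 0, 0],
    [0, 0, 0],
    [0, 0, 0],
    [0, 0, 0]
  ],
  "grip": [0.062, 0.062, 0.062, 0.062, 0.062]
}}

```text
clock: 45.33
tool_pos: [0.4415, 0.3342, 0.3167]
orientation: [0.36, 3.118, 0.003]
force: [-1.4, -0.3, 0.1]
finger_gap: 0.062
```

Call:
{"name": "drive_tool", "arguments": {
  "xyz": [
    [0.06, 0.1, -0.03],
    [0.06, 0.1, -0.03],
    [0.06, 0.1, -0.03],
    [0.06, 0.1, -0.03],
    [0.06, 0.1, -0.03]
  ],
  "dr": [
    [0, 0, 0],
    [0, 0, 0],
    [0, 0, 0],
    [0, 0, 0],
    [0, 0, 0]
  ],
  "grip": [0.062, 0.062, 0.062, 0.062, 0.062]
}}

```text
clock: 45.75
tool_pos: [0.4068, 0.4457, 0.3438]
orientation: [-0.36, -3.12, 0.002]
force: [0.4, -0.5, -1.0]
finger_gap: 0.0621
```

```bash
python3 st.py
python3 - <<'E'
from h import *
c,im,D=snap('top','t16'); c,i2,D2=snap('scene','s16')
a=cv2.resize(im[135:275,180:460],(800,400),interpolation=cv2.INTER_CUBIC); b=cv2.resize(i2[150:320,200:510],(365,200),interpolation=cv2.INTER_CUBIC)
o=np.zeros((600,800,3),np.uint8); o[:400]=a; o[400:,:365]=b; cv2.imwrite('pics/m16.png',o[:,:,::-1])
E
```

```text
45.75 [0.4068 0.4457 0.3438] q1,q6 [ 0.742 -0.599] F [ 0.4 -0.5 -1. ] M [-0.008  0.038  0.004] gap 0.0621 phi 76.83 down [-0.001 -0.001 -1.   ]
```

View pics/m16.png

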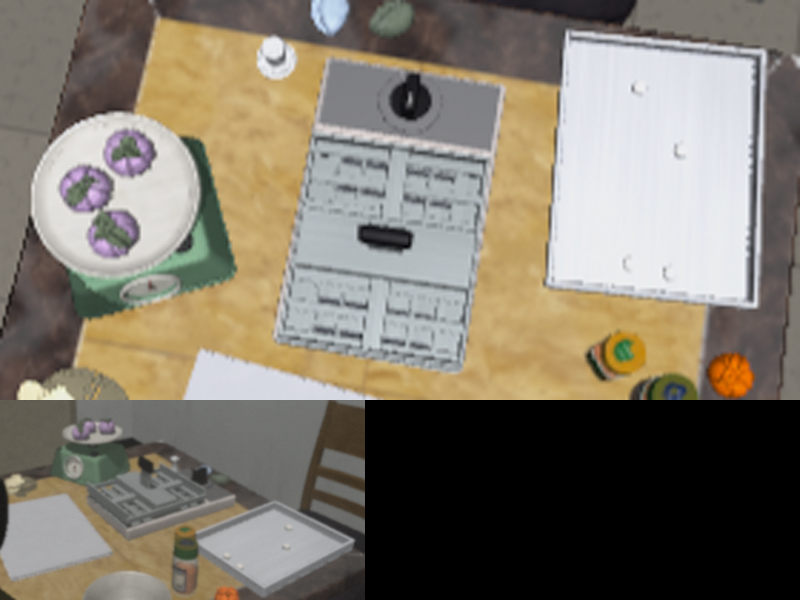

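Run:
```python
from h import *
for t in ['w9','t16']:
    c,im,D=load(t); P=cloud(c,D); Z=P[:,:,2]
    m=(Z>.07)&(Z<.1)&(np.hypot(P[:,:,0]-.676,P[:,:,1]-.012)<.028); q=P[m]; print(t,m.sum(),cv2.minAreaRect(q[:,:2].astype(np.float32)))
    m=(Z>.13)&(Z<.16)&(np.hypot(P[:,:,0]-.516,P[:,:,1]-.052)<.04); q=P[m]; print('grip',q.mean(0).round(4),cv2.minAreaRect(q[:,:2].astype(np.float32)))
```

```text
w9 778 ((0.6754028797149658, 0.011473914608359337), (0.014247460290789604, 0.04159415140748024), 76.2053451538086)
grip [0.5156 0.0525 0.1415] ((0.5153250694274902, 0.05205991119146347), (0.05073599889874458, 0.01569746434688568), 77.14946746826172)
t16 65 ((0.6757850646972656, 0.011369743384420872), (0.01365993544459343, 0.04020620882511139), 75.97425842285156)
grip [0.5151 0.0521 0.1406] ((0.5159755349159241, 0.05207664147019386), (0.05064798519015312, 0.01573064737021923), 75.70833587646484)
```

Bar lies at -13.8° and the steamer at about -13.5 to -14°, so the knob is at its stop. Everything checks out; handing in.

```bash
python3 -c "
from h import *
print(order.hand_in())"
```

```text
the job is handed in; nothing more can be done
None
```

The job is done and handed in at about 46 s on the robot's clock, with the arm clear of everything; no verdict was reported.

- **Knob:** I turned it anticlockwise to its end stop, where the wrist moment jumped. The bar now lies at -13.8°, in line with the steamer at about -13.5°.
- **Stones:** I lifted the basket, held it level over the shallow pan and shook it. All 4 stones I could find dropped through and are in the pan. The basket bays look empty of stones in the last pictures.
- **Basket:** It is back on its seat, with its grip within about 1 mm of where it started and its direction matching to about 1°.
- **Cakes:** After that I moved the 3 purple cakes onto the scale pan. They stand upright, side by side and inside the rim.
- **Bystanders:** I did not touch the press, the stamp or the orange look-alike.

Two things were not perfect. The cakes leaned briefly while I shook the basket, then stood upright again before I picked them up. The first cake was let go roughly 1–2 mm above the scale pan.

I viewed 12 pictures, and no check disagreed at the end.

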